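Unplug the grow-lamp driver and cap its socket

ROBOT

A 7-joint arm with a two-finger parallel gripper is mounted at the origin on the work surface. World frame = base frame: x ahead of the robot, y to its left, z up, the work surface at z = 0. Lengths are in mm, angles in rad, forces in N, time in s.
With the tool pointing down it reaches from about 400 to 875 mm from the base axis. Payload 6.5 kg.
Tool frame: the origin (TCP) lies at the very end of the fingers, on their centre line; the grasp point (between the pads) lies 19 mm behind it; y points along the fingers, x is the direction in which the jaws open and shut, and the axes are right-handed (so a half turn about y gives the same grasp; the last joint's range is limited). The gripper opens to 85 mm and grips with 20 to 120 N. Pads are 22 mm wide; open, the fingers measure 114 mm over their backs; the gripper's body (76 mm by 85 mm) begins 54 mm behind the grasp point. The pads swing forward as they close: fully open they stand 13 mm farther back than shut.
Start: joints at [1.059, 0.536, -0.004, 1.538, 0.003, 1.067, -0.071], TCP at [280.262, -586.467, 231.29] pointing down, gripper open.
Joint ranges: [-2.7, 2.7], [-0.37, 2.16], [-1.27, 1.26], [0.24, 2.4], [-1.31, 4.45], [0.19, 1.91], [-2.76, 2.76]. Speed limits (rad/s): [2.39, 2.39, 3.14, 3.14, 3.14, 3.14, 3.14].

INTERFACE

Orientations are given as a rotation vector (axis times angle).
In Python, from rig import r, cams gives the robot as it stands.
- The arm moves only by the shell command python3 -m inch 'ROWS'. ROWS is JSON, a list of rows, each a list of 7 numbers: the shift along the tool's x, y, z in mm, then the turn, a rotation vector about the tool's x, y, z in degrees, then the closure, from 0 (fully open) to 1 (shut). In form: [[x, y, z, wx, wy, wz, hand], ...]. A call has 1 to 20 rows; each row is the pose to reach, as a shift and turn from the pose commanded when the call began, along the tool's axes at that moment; what a row does not reach only later rows make up. A row lasts 1/8 s, in which the tool goes at most 62.5 mm and 10.7 degrees, less where a joint would pass 70% of its speed; a pose out of reach is approached as far as the arm can. A call with a gripper value outside its range is refused whole. The fingers move at their own pace and stop on an object; the grip force is fixed at half the most. Time passes only in rows, so rows that repeat a pose let the fingers close. It gives the time, the measured TCP pose, the force and the opening at its end, in the units of the state.
- r.get_obs(): the state, without advancing time (a new reading comes with each control period).
- cams.capture(name): name is "side" or "top"; returns (picture, depth): 480x640x3 uint8, red, green, blue; 480x640 float32, mm along the optical axis (not along the pixel's ray), 0 where there is no reading.
- cams.camera_model(name): a dict with "K" (3x3 intrinsics, pixels), "extrinsics" (4x4, takes a point from camera to world coordinates). Camera axes: x right, y down, z forward; pixel columns grow to the right and rows downward; lengths in mm; the calibration is good to about 2 mm. A picture is of the moment at which its call begins. camera_model takes no time and is no camera call.
- r.sign_off(): hands the job in, once; it reports no verdict.
The state is a dict: "t": time; "joint_pos": joint angles; "joint_velocities": joint speeds; "joint_torque": joint torques, N m; "eef_pos": TCP position; "orientation": TCP orientation; "ft_force": force on the tool from outside, world axes, zero at the start; "torque": the same for the moment, N m; "width": finger opening in mm.
Only numpy, scipy, OpenCV 4.12 (cv2) and the standard library are available. Lean on these libraries where they do the work, as an engineer would, in place of code of your own. Each camera call takes 0.05 s, during which the arm holds its last target.

TASK

The plug-in driver module on the raked outdoor power point is finished with. Do not pull it straight out: rock it gently from side to side, one side up past its spring catch and then the other, until it rises free of the pins, and stand it upright in the aluminium saucer without dropping it. Then swing the socket's weather flap over and press it down against its gasket until the latch catches, leaving the pot, the tweezer and the clip dispenser as they are.

Things in the scene. Friction and masses are not known exactly. Their poses are not given: they have to be found in the camera images.
- socket_floor (a point): Middle of the socket's floor on the power point (fixed grey box on a dark steel foot on the shelf), 58 mm above the shelf top. Axes: z out of the socket, leaning 30 degrees from vertical towards the low side, which faces the robot within about 20 degrees; x up the slope to the flap's hinge; y left. A black island 28 x 20 x 4 mm with four brass pins locates the module (1 mm play)
- module_mid (a point): Centre of the black driver module, half-way up, 35 mm over its underside; its axes are the socket's while seated (it may lean 2 degrees). Body 36 mm (x) by 30 mm (y) by 70 mm tall (z), finger ribs on the y sides, about 90 g. Seated, its top stands 42 mm above the gasket: grip it there across y. At the foot of both y sides a flange 3 mm high stands out 4 mm (38 mm over both)
- module_foot_left (a point): Bottom edge of the module's left flange (module axes: x 0, y +19 mm, z 0). To free the right side, tip the module about 13 degrees about this edge, the right side going up
- module_foot_right (a point): Bottom edge of the module's right flange (x 0, y -19 mm, z 0). Mirror of the left. Once one side is up on its tooth, bring the other side up by turning about the raised edge, until a little past level; then lift straight along the socket's z
- catch_left (a joint): Opening of the sprung catch on the socket's +y side, m: 0 at rest, about 0.0012 as the flange passes. Its round tooth lies 2 to 10 mm over the floor and overhangs the flange by 1.2 mm; the side is free when its flange edge has risen about 9 mm, and then rests on the tooth. One side takes about 10 N (up to 20) at the flange
- catch_right (a joint): The same for the -y side
- saucer_in (a point): Centre of the inner floor of the round aluminium saucer, 4 mm above the shelf top; floor flat to a radius of 47 mm, rim radius 66 mm, 14 mm high
- flap (a joint): Angle of the grey weather flap, rad: 0 closed, 2.25 fully open, 1.85 to 2.15 at the start. It stays where it is left (about 1 N at its edge moves it). At 0.1 it meets the latch's sloping nose, which gives way at some 10 to 16 N at flap_press; below 0.05 the gasket resists with up to 5 N. Latched it stays at 0.01 to 0.02, unlatched it springs back to about 0.1
- flap_hinge (a point): Middle of the flap's hinge line (along y), on the collar's high side: 38 mm up the slope and 26 mm out from the socket floor. It turns with the flap: x axis from free edge to hinge, z out of the outer face, which looks up when closed
- flap_press (a point): Point on the flap's outer face on its midline, 58 mm from the hinge; a good place to press. The flap is 75 mm long, 70 mm wide and 4 mm thick
- flap_edge (a point): Middle of the flap's free edge, outer face, 79 mm from the hinge. The steel latch is a hook 18 mm wide on the low side of the collar, just past this edge when closed, standing 12 mm above it
- pot: Celadon pot, 84 mm across, 75 mm high, on the shelf; origin under its centre; bystander
- tweezer: Stainless bonsai tweezer lying on the shelf, 165 mm long along its x, 8 mm high; origin under its middle; bystander
- dispenser: Steel push dispenser of plant clips fixed at the right-hand end of the shelf, 90 x 60 mm, 110 mm high; origin under its centre; bystander
- collar_top (a point): Middle of the mouth of the square collar round the socket, 22 mm out from the floor, axes as socket_floor. Collar 72 mm square outside, inside 40 mm (x) by 56 mm (y); on it lies a rubber gasket 5.5 mm high
Things that resemble listed ones, but are neither listed nor needed, are in the scene too. There is more than one size of the part that bears saucer_in; the job needs the smallest. There is more than one size of the part that bears module_mid; the job needs the larger.

How it is judged:
By the outcome, as a careful person would: the job done as asked, in the order asked, and still so for the second after the job is handed in, with the robot touching nothing.
It also fails if it takes over 67 s, if anything falls off the work surface, if the arm or the gripper's body presses on something with over 40 N, if the wrist force passes 120 N, or if a joint passes its speed limit or range.

## Working session

There is one attempt and no reset: what is moved stays moved. The work goes in short steps, Python scripts to look and compute and a shell command to move; the robot and the scene stay as the last step left them, time stands still between calls to the robot, and variables do not carry over. Pictures are saved under pics/ and viewed, and the job is handed in when it is done.

```bash
ls; mkdir -p pics; python3 - <<'E'
from rig import r,cams
import cv2,numpy as np
o=r.get_obs();print(o)
for n in("side","top"):
    p,d=cams.capture(n);cv2.imwrite(f"pics/{n}0.png",p[:,:,::-1]);np.savez(f"pics/{n}0.npz",p=p,d=d)
    m=cams.camera_model(n);print(n,m)
E
```

```text
pics
{'t': 0.0, 'joint_pos': array([ 1.05877645,  0.53719778, -0.00444874,  1.53889729,  0.00260976,
        1.0673312 , -0.07121081]), 'joint_velocities': array([-1.30380941e-04,  7.29254278e-04, -6.45453227e-05, -4.93293726e-04,
        1.89122358e-04, -6.69892326e-04,  4.98974451e-04]), 'joint_torque': array([-2.46311583e-04, -5.83412862e+01,  1.04843706e+00, -2.59107935e+01,
        1.22686703e-02,  9.41640639e-03,  7.17643502e-06]), 'eef_pos': array([ 279.97812463, -585.87832167,  230.38311434]), 'orientation': array([-1.38688115,  0.87601409, -0.87336501]), 'ft_force': array([-0.634467  , -0.19957555,  0.04335086]), 'torque': array([-0.01262673,  0.01308049,  0.01495066]), 'width': 85.34979216389645}
side {'K': array([[623.18223728,   0.        , 325.81507533],
       [  0.        , 623.18223728, 245.57098301],
       [  0.        ,   0.        ,   1.        ]]), 'extrinsics': array([[-7.74793336e-01, -2.99842043e-01,  5.56587851e-01,
        -6.66538690e+02],
       [-6.31809079e-01,  3.98754544e-01, -6.64689477e-01,
         1.50381502e+03],
       [-2.26400838e-02, -8.66654235e-01, -4.98395288e-01,
         1.16243090e+03],
       [ 0.00000000e+00,  0.00000000e+00,  0.00000000e+00,
         1.00000000e+00]])}
top {'K': array([[503.02229396,   0.        , 321.66788122],
       [  0.        , 503.02229396, 235.69297875],
       [  0.        ,   0.        ,   1.        ]]), 'extrinsics': array([[ 2.64813468e-02, -9.98076535e-01,  5.60532684e-02,
         4.44987297e+02],
       [-9.99468258e-01, -2.75020411e-02, -1.75168431e-02,
         9.86822163e+01],
       [ 1.90247293e-02, -5.55595929e-02, -9.98274106e-01,
         1.42968997e+03],
       [ 0.00000000e+00,  0.00000000e+00,  0.00000000e+00,
         1.00000000e+00]])}
```

View pics/side0.png

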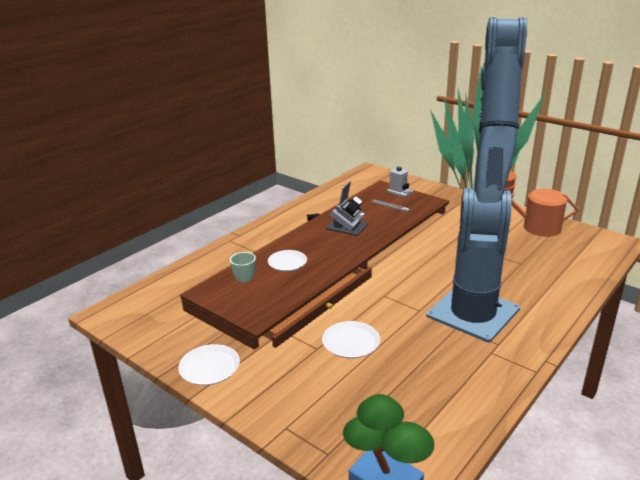

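View pics/top0.png

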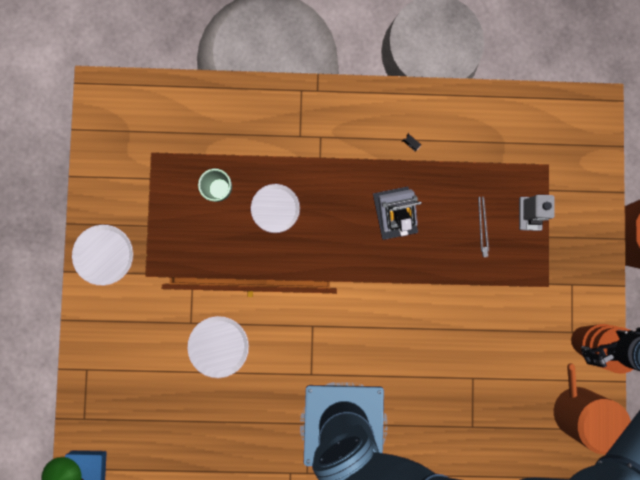

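The top view shows three white saucers, at about (275,208) on the shelf, (102,254) and (218,347). The socket with its module is at (400,215), with another small dark part at (411,142). I'll enlarge these and measure them.

```bash
cat > h.py <<'E'
import numpy as np,cv2
from rig import r,cams
from scipy.spatial.transform import Rotation as R
M={n:cams.camera_model(n) for n in("side","top")}
def P(n,u,v,d):
    K=M[n]["K"];E=M[n]["extrinsics"];c=np.array([(u-K[0,2])/K[0,0]*d,(v-K[1,2])/K[1,1]*d,d,1]);return (E@c)[:3]
def ray(n,u,v):
    E=M[n]["extrinsics"];o=E[:3,3];a=P(n,u,v,1.)-o;return o,a/np.linalg.norm(a)
def onz(n,u,v,z):
    o,a=ray(n,u,v);return o+a*(z-o[2])/a[2]
def tri(us,ut):
    o1,a=ray("side",*us);o2,b=ray("top",*ut)
    s=np.linalg.lstsq(np.c_[a,-b],o2-o1,rcond=None)[0]
    p,q=o1+a*s[0],o2+b*s[1];return (p+q)/2,np.linalg.norm(p-q)
def proj(n,p):
    E=np.linalg.inv(M[n]["extrinsics"]);c=E[:3,:3]@np.asarray(p)+E[:3,3];k=M[n]["K"]@c;return k[:2]/k[2]
def cloud(n,d):
    K=M[n]["K"];E=M[n]["extrinsics"];v,u=np.mgrid[:480,:640]
    c=np.stack([(u-K[0,2])/K[0,0]*d,(v-K[1,2])/K[1,1]*d,d],-1);return c@E[:3,:3].T+E[:3,3]
def crop(n,p,c,w,s,f):
    u,v=c;h=int(w*.75);i=p[max(v-h,0):v+h,max(u-w,0):u+w,::-1];cv2.imwrite(f,cv2.resize(i,None,fx=s,fy=s,interpolation=cv2.INTER_CUBIC))
E
python3 - <<'E'
from h import *
for n,c in(("side",(348,212)),("top",(402,212))):
    z=np.load(f"pics/{n}0.npz");crop(n,z["p"],c,40,10,f"pics/{n}0c.png")
z=np.load("pics/top0.npz");C=cloud("top",z["d"]);
cs=[]
hsv=cv2.cvtColor(z["p"],cv2.COLOR_RGB2HSV)
m=((hsv[...,1]<45)&(hsv[...,2]>180)).astype(np.uint8);m[:130]=0
k,l,st,ce=cv2.connectedComponentsWithStats(m)
for i in range(1,k):
    if st[i,4]>500:
        X=C[l==i];u,v=ce[i];print(st[i],ce[i],np.median(X,0),np.percentile(X[:,2],[5,50,95]),"eqdiam",2*np.sqrt(st[i,4]/np.pi)*np.median(z["d"][l==i])/503)
for u,v in((350,220),(300,240),(450,200),(250,260)): print("shelf",C[v,u])
for u,v in((411,142),(350,320)): print(C[v,u])
E
```

```text
[ 251  185   48   47 1756] [274.50284738 208.08712984] [592.72245258 204.91009331  64.98981021] [59.75873935 64.98981021 73.79075144] eqdiam 128.6793395274587
[  72  225   61   60 2845] [101.8288225  254.54622144] [454.87920867 688.23816716   6.87604724] [ 1.23415602  6.87604724 18.58461486] eqdiam 168.7788653646015
[ 188  317   60   61 2885] [217.56256499 346.72339688] [207.27787262 355.44185173   7.0175426 ] [ 1.13378596  7.0175426  18.08694874] eqdiam 168.98008440104084
shelf [566.94904703  -1.64727303  60.65302259]
shelf [508.51776781 133.34781006  60.10722151]
shelf [ 629.47033471 -274.82894536   63.66298629]
shelf [450.52039868 267.42426828  58.93229107]
[ 796.59725498 -172.00619002   26.22200989]
[289.7634513  -12.24679576   5.92583086]
```

View pics/side0c.png

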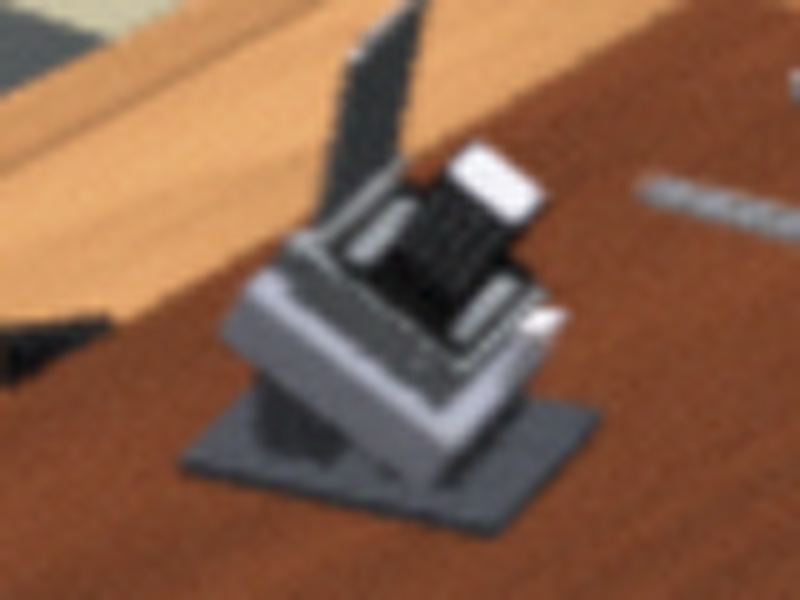

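View pics/top0c.png

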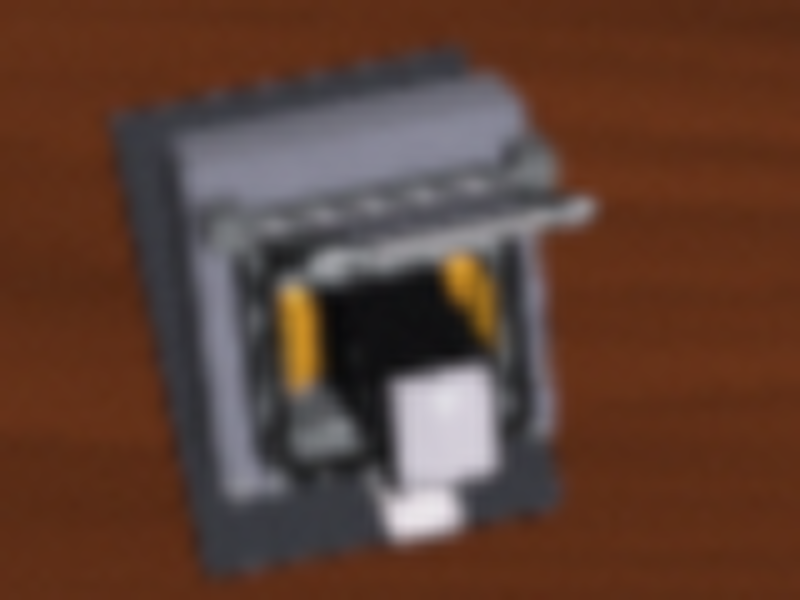

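The close-ups show the module (white top) seated in the raked socket, with the flap open behind it and the latch on the low side. The small black part behind the shelf at (411,142) is the decoy module. The saucer at (275,208) measures about 129 mm and the other two about 169 mm, so it is the smallest. Next I'll measure the socket axes and the module top from both views.

```bash
python3 - <<'E'
from h import *
S=np.load("pics/side0.npz");T=np.load("pics/top0.npz")
def comp(n,p,box,thr=165):
    u0,v0,u1,v1=box;g=p[v0:v1,u0:u1].astype(int).min(-1);m=(g>thr).astype(np.uint8)
    k,l,st,ce=cv2.connectedComponentsWithStats(m);out=[]
    for i in range(1,k):
        if st[i,4]>2:
            w=(l==i); mm=cv2.dilate(w.astype(np.uint8),np.ones((3,3)))>0
            wt=np.clip((g-90)/130.,0,1)*mm;vv,uu=np.mgrid[:g.shape[0],:g.shape[1]]
            out.append(((uu*wt).sum()/wt.sum()+u0,(vv*wt).sum()/wt.sum()+v0,st[i,4]));print(n,out[-1])
    return out
s=comp("side",S["p"],(340,190,370,222));t=comp("top",T["p"],(390,212,420,240))
for a in s:
    for b in t: print(a[:2],b[:2],tri(a[:2],b[:2]))
# plate
hsv=cv2.cvtColor(T["p"],cv2.COLOR_RGB2HSV)
sub=T["p"][182:245,362:440].astype(int)
m=(np.abs(sub[...,0]-sub[...,2])<25).astype(np.uint8)
cn,_=cv2.findContours(m,cv2.RETR_EXTERNAL,cv2.CHAIN_APPROX_NONE);c=max(cn,key=cv2.contourArea)
print("rect",cv2.minAreaRect(c+np.array([362,182])),len(c))
for q in((362+11,182+12),(362+46.5,182+5),(362+56,182+50),(362+21,182+57.5)): print("platecorner",onz("top",q[0]-.5,q[1]-.5,64))
# depth: socket region points
for n,z,b in(("top",T,(370,185,425,240)),):
    C=cloud(n,z["d"])
    for v in range(b[1],b[3],4): print(v,[int(C[v,u,2]) for u in range(b[0],b[2],4)])
E
```

```text
side (np.float64(357.11281826163304), np.float64(199.73046532045655), np.int32(33))
side (np.float64(361.2055933484505), np.float64(213.66213151927437), np.int32(6))
side (np.float64(342.73231622746187), np.float64(217.49583911234396), np.int32(6))
side (np.float64(355.83741007194243), np.float64(220.22014388489208), np.int32(3))
top (np.float64(405.5246380846325), np.float64(226.4633908685969), np.int32(116))
(np.float64(357.11281826163304), np.float64(199.73046532045655)) (np.float64(405.5246380846325), np.float64(226.4633908685969)) (array([ 545.71763076, -130.25189013,  182.25303294]), np.float64(4.784253021320849))
(np.float64(361.2055933484505), np.float64(213.66213151927437)) (np.float64(405.5246380846325), np.float64(226.4633908685969)) (array([ 545.92381291, -145.71259375,  119.12915851]), np.float64(7.438402293526627))
(np.float64(342.73231622746187), np.float64(217.49583911234396)) (np.float64(405.5246380846325), np.float64(226.4633908685969)) (array([ 573.26743959, -125.9327674 ,  105.8741899 ]), np.float64(61.31223604465225))
(np.float64(355.83741007194243), np.float64(2
[... 737 characters left out ...]
6, 133, 165, 62, 61]
201 [62, 65, 67, 137, 138, 138, 137, 140, 159, 173, 189, 199, 218, 59]
205 [59, 60, 65, 153, 160, 182, 196, 222, 231, 236, 242, 120, 63, 59]
209 [60, 54, 64, 125, 146, 154, 148, 140, 144, 129, 135, 118, 57, 62]
213 [58, 58, 70, 118, 132, 134, 129, 160, 161, 172, 135, 144, 60, 61]
217 [61, 59, 72, 115, 120, 132, 120, 180, 176, 187, 183, 138, 60, 62]
221 [63, 55, 67, 103, 116, 141, 115, 162, 186, 183, 183, 133, 59, 59]
225 [59, 64, 56, 92, 98, 132, 123, 156, 181, 179, 177, 123, 61, 61]
229 [62, 59, 58, 67, 95, 116, 125, 100, 176, 176, 170, 70, 57, 61]
233 [61, 58, 64, 69, 64, 62, 65, 76, 124, 132, 72, 64, 57, 56]
237 [62, 63, 59, 65, 69, 65, 61, 61, 56, 58, 56, 60, 58, 52]
```

```bash
python3 - <<'E'
from h import *
S=np.load("pics/side0.npz");T=np.load("pics/top0.npz")
g=T["p"][212:238,396:416].min(-1)
print(g)
def cen(p,b):
    u0,v0,u1,v1=b;g=p[v0:v1,u0:u1].astype(int).min(-1);w=np.clip((g-60)/130.,0,1);v,u=np.mgrid[v0:v1,u0:u1];return (u*w).sum()/w.sum(),(v*w).sum()/w.sum()
ct=cen(T["p"],(398,217,414,230));cs=cen(S["p"],(350,194,365,206));print(ct,cs,tri(cs,ct))
lt=cen(T["p"],(398,231,411,238));ls=cen(S["p"],(359,211,366,217));print("latch",lt,ls,tri(ls,lt))
# depth plane of label
for n,z,b in(("top",T,(402,218,411,229)),("side",S,(353,196,361,204))):
    C=cloud(n,z["d"]);u0,v0,u1,v1=b;m=z["p"][v0:v1,u0:u1].min(-1)>150;X=C[v0:v1,u0:u1][m];X=X[np.abs(X[:,2]-180)<20];c=X.mean(0);print(n,len(X),c,np.linalg.svd(X-c)[2][2])
o=r.get_obs();print(R.from_rotvec(o["orientation"]).as_matrix())
E
```

```text
[[ 13  16  14  17  17  16  17  17  18  17  19  22  23  23  31  38  48  51
   86 112]
 [ 12  16  16  17  16  16  16  17  16  17  18  19  19  22  28  40  56  51
   79 104]
 [ 14  14  17  17  17  17  15  16  15  16  17  18  18  22  28  45  69  55
   70 100]
 [ 11  14  16  17  16  17  17  15  16  16  16  19  19  19  27  48  75  57
   67 101]
 [ 14  20  18  17  16  16  16  17  17  15  16  16  20  24  30  52  79  60
   65 102]
 [ 15  25  20  16  16  16  18  18  20  23  23  25  35  44  48  57  85  58
   62 101]
 [ 14  20  19  16  18  21  24  33  45  58  74  85  96 104  88  67  75  51
   55  98]
 [ 12  16  17  17  31  57  77  93 108 126 153 166 174 171 141  87  66  45
   51  95]
 [ 16  17  22  22  52 110 151 168 175 185 197 202 202 196 165 105  70  47
   46  84]
 [ 26  21  28  26  55 124 177 195 199 209 217 215 209 204 182 121  88  62
   47  85]
 [ 42  23  26  27  51 121 180 198 203 212 220 215 209 205 187 127  94  68
   50  85]
 [ 70  41  26  26  48 116 179 199 202 207 213 210 207 206 189 125  77  53
   49  86]
 [111  67  32  27  43 108 178 199 201 204 207 207 206 205 188 124  62  43
   57 
[... 1181 characters left out ...]
loat64(356.76352179240325), np.float64(199.40801680378084)) (array([ 550.87515284, -132.97489469,  180.92701866]), np.float64(2.283279197294403))
latch (np.float64(403.59780701754386), np.float64(232.82434210526313)) (np.float64(361.0635481023831), np.float64(213.70388349514567)) (array([ 532.80994689, -136.10165759,  127.21667148]), np.float64(3.4187518739701415))
top 84 [ 550.73744396 -133.54013379  179.84554107] [ 0.57751797  0.1010707  -0.81009734]
side 33 [ 549.48317962 -128.9940771   181.2854549 ] [ 0.39331779  0.42149649 -0.81709352]
[[ 4.31186173e-01 -8.11429678e-04  9.02262615e-01]
 [-9.02261541e-01  1.39825403e-03  4.31186917e-01]
 [-1.61147020e-03 -9.99998693e-01 -1.29213987e-04]]
```

```bash
cat >> h.py <<'E'
psi=np.radians(13.2);hd=np.array([np.cos(psi),np.sin(psi),0]);e3=np.array([0,0,1.])
XS=hd*np.cos(np.pi/6)+e3*.5;ZS=-hd*.5+e3*np.cos(np.pi/6);YS=np.cross(ZS,XS)
FL=np.array([550.8,-133.,180.5])-70*ZS
SR=np.c_[XS,YS,ZS]
def sock(x,y,z): return FL+SR@np.array([x,y,z])
RG=np.c_[-YS,-ZS,np.cross(-YS,-ZS)]   # grasp orientation
def go(pos,Rt,o=None,verbose=True):
    o=o or r.get_obs();Rc=R.from_rotvec(o["orientation"]).as_matrix()
    d=Rc.T@(np.asarray(pos)-o["eef_pos"]);w=np.degrees(R.from_matrix(Rc.T@Rt).as_rotvec())
    print("shift",np.round(d,1),"turn",np.round(w,1));return d,w
def st():
    o=r.get_obs();Rc=R.from_rotvec(o["orientation"]).as_matrix()
    print("t",round(o["t"],2),"eef",o["eef_pos"].round(1),"sock",(SR.T@(o["eef_pos"]-FL)).round(1),"Rsock err deg",np.degrees(R.from_matrix(RG.T@Rc).as_rotvec()).round(2),"F",o["ft_force"].round(1),"Fsock",(SR.T@o["ft_force"]).round(1),"T",o["torque"].round(2),"w",round(o["width"],1));print("q",o["joint_pos"].round(2))
E
python3 - <<'E'
from h import *
st();go(sock(0,0,128),RG)
E
```

```text
t 0.1 eef [ 280.  -586.   230.5] sock [-292.9 -379.2  296.8] Rsock err deg [-29.9  -12.04   3.32] F [-1.2 -0.1  0.8] Fsock [-0.6  0.2  1.3] T [-0.06  0.05  0.02] w 85.1
q [ 1.06  0.54 -0.    1.54  0.    1.07 -0.07]
shift [-2.981e+02  2.000e-01  4.113e+02] turn [29.9 12.  -3.3]
```

```bash
python3 -m inch '[[0,-40,0,0,0,0,0],[-40,-60,55,3,1,0,0],[-80,-60,110,6,2,-1,0],[-120,-60,165,9,4,-1,0],[-160,-60,220,14,6,-2,0],[-200,-60,275,18,8,-2,0],[-240,-50,330,22,10,-3,0],[-270,-30,372,26,11,-3,0],[-298,0,411,30,12,-3,0],[-298,0,411,30,12,-3,0],[-298,0,411,30,12,-3,0],[-298,0,411,30,12,-3,0],[-298,0,411,30,12,-3,0]]'; python3 - <<'E'
from h import *
st();go(sock(0,0,128),RG)
for n,c in(("side",(348,205)),("top",(402,212))):
    p,d=cams.capture(n);crop(n,p,c,60,6.6,f"pics/{n}1.png")
E
```

```text
t: 1.72
eef_pos: [522.7, -142.0, 231.9]
orientation: [-0.876, 0.698, -1.208]
ft_force: [1.1, -0.7, 0.2]
width: 85.4
t 1.73 eef [ 522.7 -142.   231.9] sock [  0.2  -2.3 129.3] Rsock err deg [0.13 0.08 0.13] F [ 1.1 -0.7  0.2] Fsock [ 0.9 -0.9 -0.3] T [-0.14  0.51  0.05] w 85.4
q [ 0.69  0.2  -0.37  2.18 -0.58  0.38 -0.5 ]
shift [-2.3  1.3 -0.2] turn [-0.1 -0.1 -0.1]
```

View pics/side1.png

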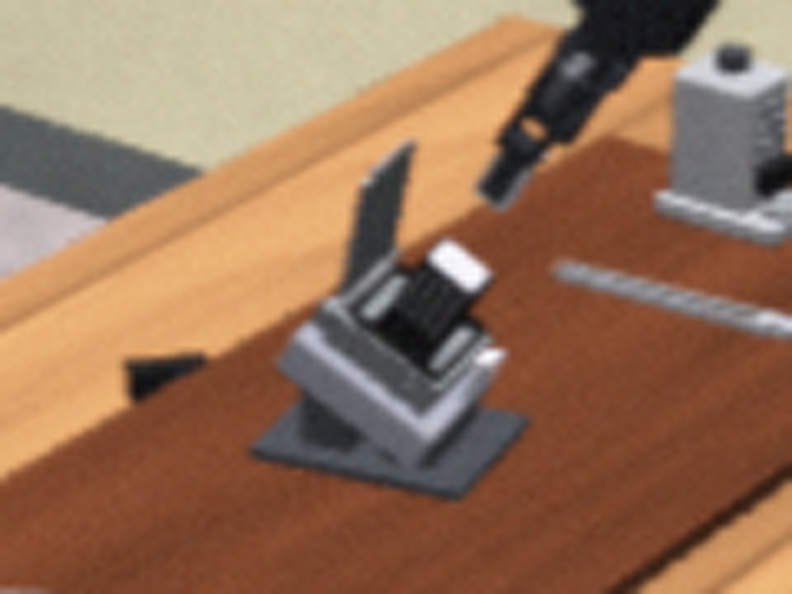

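View pics/top1.png

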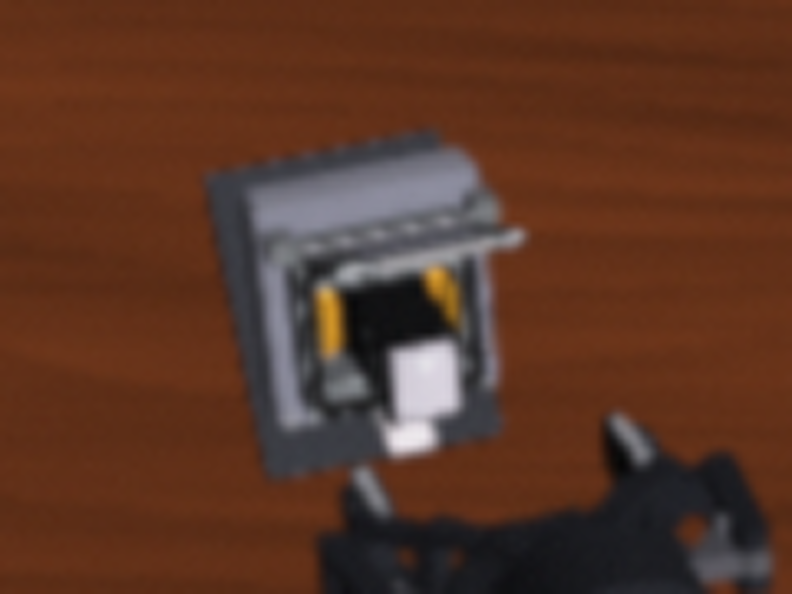

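```bash
python3 - <<'E'
from h import *
print(onz("top",415.5-.5,234-.5,240), sock(0,0,128),proj("top",sock(0,-2.3,138)))
print([proj("top",sock(0,0,70)),proj("side",sock(0,0,70))])
E
```

```text
[ 523.1249601  -143.96978107  240.        ] [ 522.56621182 -139.62217523  230.72947342] [414.50965365 235.56017096]
[array([405.94178238, 223.75474365]), array([357.09957751, 199.5002307 ])]
```

The side and top views show the fingers above the module and lined up with it: tips at about (396,238) and (435,230) in the top view, with the module top at (406,224). Lowering over the module now.

```bash
python3 -m inch '[[-2.5,15,0,0,0,0,0],[-2.5,35,0,0,0,0,0],[-2.5,55,0,0,0,0,0],[-2.5,70,0,0,0,0,0],[-2.5,80,0,0,0,0,0],[-2.5,88,0,0,0,0,0],[-2.5,91,0,0,0,0,0],[-2.5,91,0,0,0,0,0],[-2.5,91,0,0,0,0,0]]'; python3 - <<'E'
from h import *
st()
for n,c in(("side",(348,205)),("top",(402,212))):
    p,d=cams.capture(n);crop(n,p,c,60,6.6,f"pics/{n}2.png")
E
```

```text
t: 2.95
eef_pos: [566.4, -127.3, 152.8]
orientation: [-0.877, 0.698, -1.205]
ft_force: [-0.6, 0.9, -0.3]
width: 85.1
t 2.95 eef [ 566.4 -127.3  152.8] sock [ 0.5  2.  37.8] Rsock err deg [0.11 0.   0.23] F [-0.6  0.9 -0.3] Fsock [-0.5  1.  -0. ] T [-0.15  0.51  0.  ] w 85.1
q [ 0.55  0.4  -0.3   2.16 -0.81  0.19 -0.28]
```

View pics/side2.png

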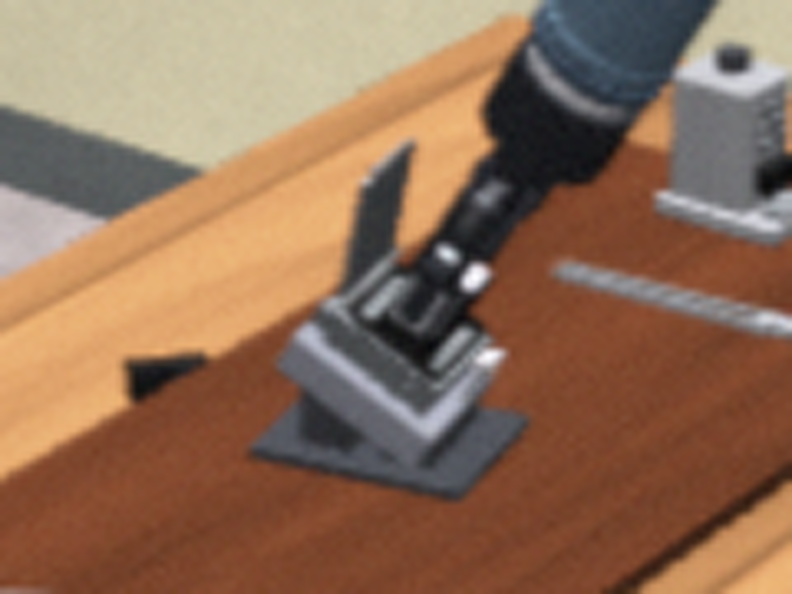

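View pics/top2.png

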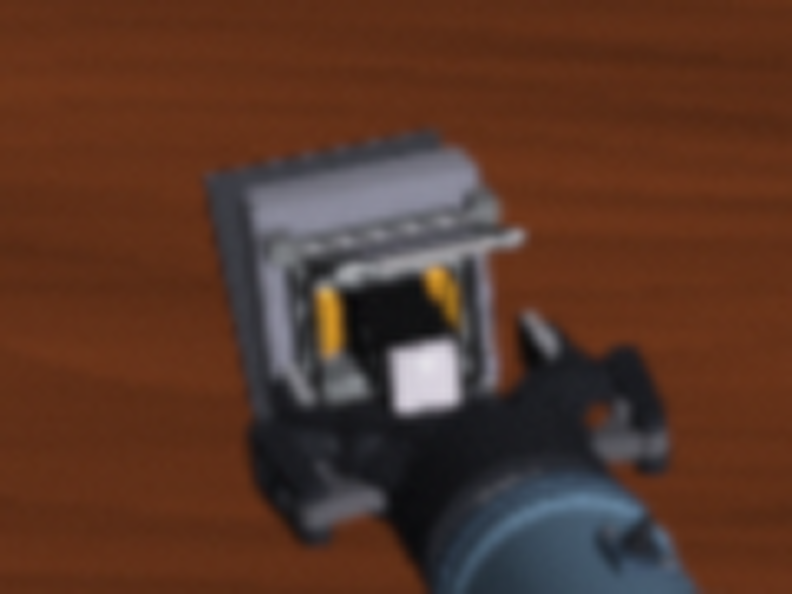

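```bash
python3 -m inch '[[0,0,0,0,0,0,0.5],[0,0,0,0,0,0,0.5],[0,0,0,0,0,0,0.6],[0,0,0,0,0,0,0.8],[0,0,0,0,0,0,0.8],[0,0,0,0,0,0,0.8]]'; python3 - <<'E'
from h import *
st();print(r.get_obs()["joint_pos"][5])
for n,c in(("side",(348,205)),("top",(402,212))):
    p,d=cams.capture(n);crop(n,p,c,60,6.6,f"pics/{n}3.png")
E
```

```text
t: 3.8
eef_pos: [566.4, -127.5, 152.7]
orientation: [-0.877, 0.698, -1.206]
ft_force: [-0.5, -1.5, 2.7]
width: 29.0
t 3.8 eef [ 566.4 -127.5  152.7] sock [ 0.4  1.8 37.7] Rsock err deg [0.1  0.02 0.21] F [-0.5 -1.5  2.7] Fsock [ 0.6 -1.4  2.7] T [-0.33  0.58 -0.16] w 29.0
q [ 0.55  0.4  -0.3   2.16 -0.81  0.19 -0.28]
0.1939826930158227
```

View pics/side3.png

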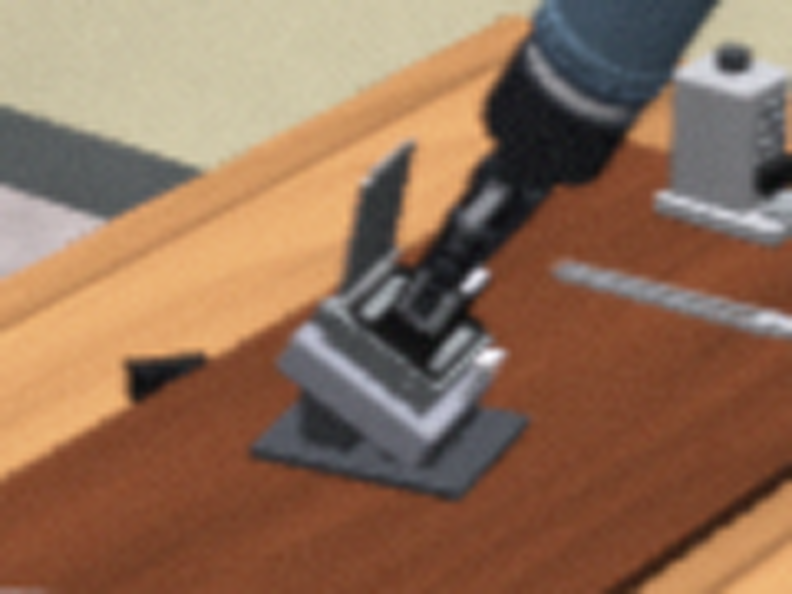

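View pics/top3.png

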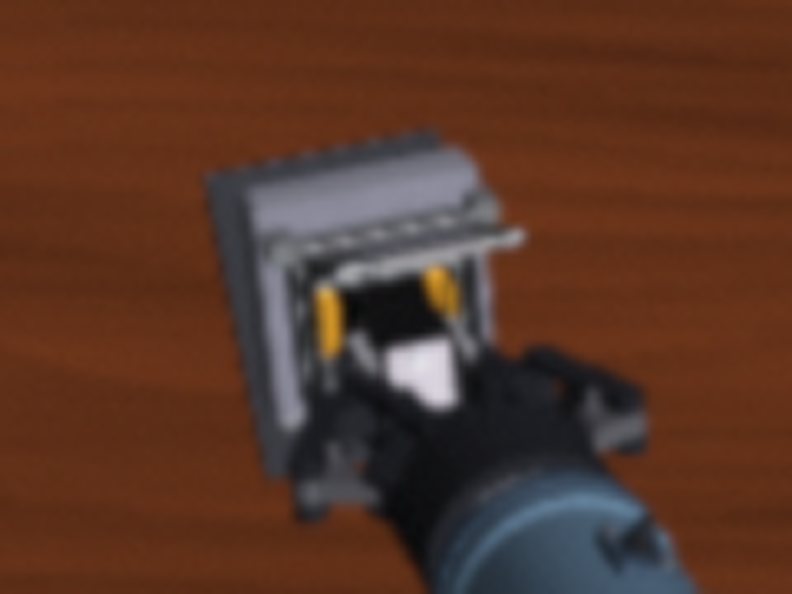

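```bash
python3 -m inch '[[-1.3,-0.6,0,0,0,-2,0.8],[-2.7,-1.2,0,0,0,-4,0.8],[-4,-1.8,0,0,0,-6,0.8],[-5.4,-2.3,0,0,0,-8,0.8],[-5.4,-2.3,0,0,0,-8,0.8]]'; python3 - <<'E'
from h import *
st()
E
```

```text
t: 4.53
eef_pos: [564.3, -124.2, 161.4]
orientation: [-0.95, 0.659, -1.32]
ft_force: [-3.2, -4.5, -3.7]
width: 28.8
t 4.53 eef [ 564.3 -124.2  161.4] sock [ 3.6  5.5 45.9] Rsock err deg [-0.92  0.03 -7.44] F [-3.2 -4.5 -3.7] Fsock [-5.4 -3.6 -1.1] T [-1.08  1.65 -0.58] w 28.8
q [-0.09  0.35  0.32  2.24 -1.3   0.19  0.06]
```

```bash
python3 - <<'E'
from h import *
for n,c in(("side",(348,205)),("top",(402,212))):
    p,d=cams.capture(n);crop(n,p,c,60,6.6,f"pics/{n}4.png")
st()
E
```

```text
t 4.62 eef [ 564.4 -124.3  161.4] sock [ 3.6  5.3 45.9] Rsock err deg [-0.9   0.06 -7.41] F [-4.7 -3.  -2.5] Fsock [-5.8 -1.8  0.5] T [-0.68  1.68 -0.39] w 29.3
q [-0.09  0.35  0.32  2.24 -1.31  0.19  0.06]
```

View pics/side4.png

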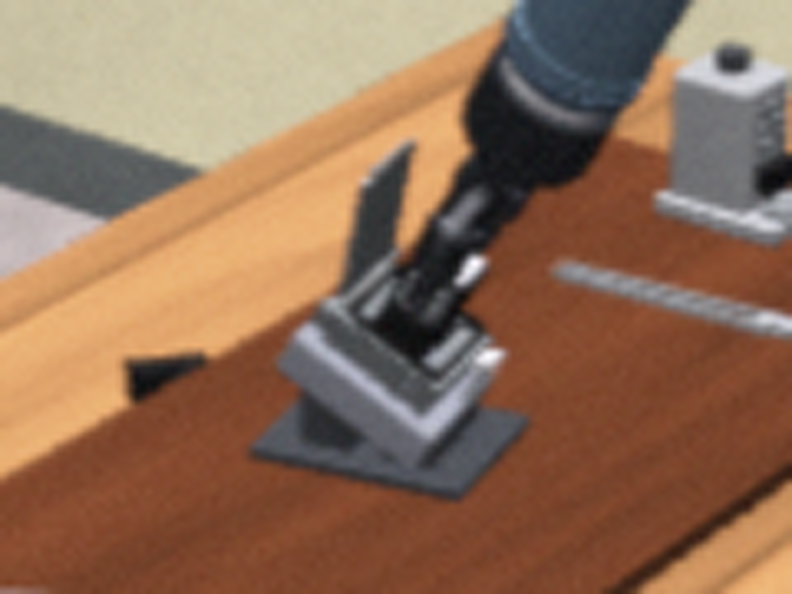

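View pics/top4.png

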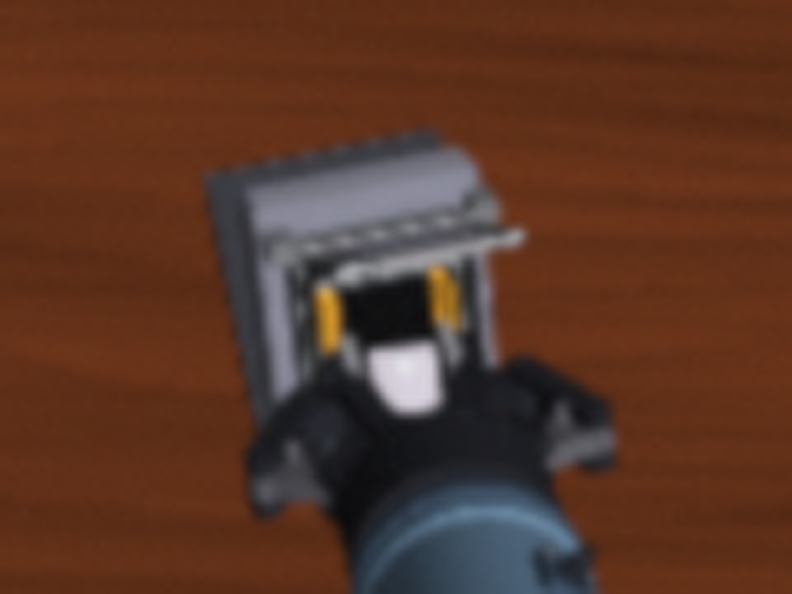

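```bash
cat > kin.py <<'E'
import numpy as np,itertools
from scipy.spatial.transform import Rotation as R
from scipy.optimize import least_squares
D=[([1.059,.537,-.0044,1.539,.0026,1.0673,-.0712],[280,-586,230.4],[-1.387,.876,-.873]),
([.69,.2,-.37,2.18,-.58,.38,-.5],[522.7,-142,231.9],[-.876,.698,-1.208]),
([.55,.4,-.3,2.16,-.81,.194,-.28],[566.4,-127.5,152.7],[-.877,.698,-1.206]),
([-.09,.35,.32,2.24,-1.30,.19,.06],[564.3,-124.2,161.4],[-.95,.659,-1.32])]
Y2Z=R.from_euler('x',90,degrees=True) 
def fk(q,p,s):
    H,L1,L2,L3,a0,a7,e1,e2=p
    rz=lambda a:R.from_rotvec([0,0,a]);ry=lambda a:R.from_rotvec([0,a,0])
    T=R.identity();x=np.zeros(3)
    T=rz(a0+s[0]*q[0]);x=np.array([0,0,H])
    T=T*ry(s[1]*q[1])*rz(s[2]*q[2]);x=x+T.apply([e1,0,L1])
    T=T*ry(s[3]*q[3]);x=x+T.apply([e2,0,0])
    T=T*rz(s[4]*q[4]);x=x+T.apply([0,0,L2])
    T=T*ry(s[5]*q[5])*rz(a7+s[6]*q[6]);x=x+T.apply([0,0,L3])
    return x,T*Y2Z.inv()   # tool y = flange z
if __name__=="__main__":
    def res(p,s):
        o=[]
        for q,x,w in D:
            X,T=fk(q,p,s);o+=list((X-x)/5);o+=list((T.inv()*R.from_rotvec(w)).as_rotvec()*100)
        return np.array(o)
    best=[]
    for s in itertools.product([1],[1],[1,-1],[1],[1,-1],[1],[1,-1]):
      for s1 in(1,-1):
        ss=(s1,)+s[1:]
        for a0 in(-1.1-s1*1.06,):
          for a7 in(0,1.57,3.14,-1.57):
            f=least_squares(res,[340,400,400,300,a0,a7,0,0],args=(ss,),loss='soft_l1');best.append((f.cost,ss,f.x.round(3),np.abs(res(f.x,ss)).max()))
    best.sort(key=lambda b:b[0])
    for b in best[:4]:print(b)
E
python3 kin.py
```

```text
(np.float64(1155.808415642408), (1, 1, 1, 1, 1, 1, 1), array([ -961.103,  -190.647,    95.527, -2095.594,    -2.692,     3.135,
         858.948,   290.26 ]), np.float64(306.6485903771972))
(np.float64(1248.6599364380531), (-1, 1, -1, 1, -1, 1, -1), array([ 3.52352e+02,  5.20828e+02,  4.57956e+02,  3.43030e+02,
       -8.00000e-02, -7.20000e-02, -1.39680e+01,  1.42570e+01]), np.float64(314.128286089827))
(np.float64(1248.6599364380688), (-1, 1, -1, 1, -1, 1, -1), array([ 3.52352e+02,  5.20828e+02,  4.57956e+02,  3.43030e+02,
       -8.00000e-02, -7.20000e-02, -1.39680e+01,  1.42570e+01]), np.float64(314.1282860926057))
(np.float64(1248.6599364381384), (-1, 1, -1, 1, -1, 1, -1), array([ 3.52352e+02,  5.20827e+02,  4.57956e+02,  3.43029e+02,
       -8.00000e-02,  3.13440e+01, -1.39680e+01,  1.42570e+01]), np.float64(314.12828610073865))
```

```bash
sed -i 's/T\*Y2Z.inv()/T*Y2Z/' kin.py; python3 kin.py
```

```text
(np.float64(13.811870933029358), (-1, 1, -1, 1, -1, 1, -1), array([ 3.17990e+02,  4.95345e+02,  4.36458e+02,  2.98489e+02,
       -5.90000e-02, -4.71770e+01,  1.47220e+01, -4.06800e+00]), np.float64(3.5179635682314023))
(np.float64(13.811870933051178), (-1, 1, -1, 1, -1, 1, -1), array([ 3.17990e+02,  4.95345e+02,  4.36458e+02,  2.98489e+02,
       -5.90000e-02,  3.08800e+00,  1.47220e+01, -4.06800e+00]), np.float64(3.5179672858703417))
(np.float64(13.811870933093743), (-1, 1, -1, 1, -1, 1, -1), array([317.99 , 495.345, 436.458, 298.489,   6.224,  53.354,  14.723,
        -4.068]), np.float64(3.5179583401005154))
(np.float64(13.811870933131106), (-1, 1, -1, 1, -1, 1, -1), array([ 3.17991e+02,  4.95345e+02,  4.36458e+02,  2.98489e+02,
       -5.90000e-02,  4.70710e+01,  1.47220e+01, -4.06800e+00]), np.float64(3.5179691454138515))
```

```bash
cat >> kin.py <<'E'
S=(-1,1,-1,1,-1,1,-1);PP=[317.99,495.345,436.458,298.489,-.059,3.088,14.722,-4.068]
LO=np.array([-2.7,-.37,-1.27,.24,-1.31,.19,-2.76]);HI=np.array([2.7,2.16,1.26,2.4,4.45,1.91,2.76])
def ik(x,Rm,q0,m=.02,wq=.02):
    def f(q):
        X,T=fk(q,PP,S);return np.r_[(X-x)/2,(T.inv()*R.from_matrix(Rm)).as_rotvec()*100,wq*(q-q0)]
    q0=np.clip(q0,LO+m+.01,HI-m-.01);s=least_squares(f,q0,bounds=(LO+m,HI-m));X,T=fk(s.x,PP,S)
    return s.x,np.linalg.norm(X-x),np.degrees((T.inv()*R.from_matrix(Rm)).magnitude())
E
python3 - <<'E'
from h import *
from kin import *
def pose(a,z0=37.7,up=0,y0=1.8):
    # a>0: right side up about left foot
    a=np.radians(a);sg=np.sign(a) if a else 1
    piv=np.array([0,sg*19+y0,up]);q=R.from_rotvec([-a,0,0])
    p=piv+q.apply(np.array([0,y0,z0])-np.array([0,sg*19+y0,0]));return sock(*p),SR@q.as_matrix()@SR.T@RG
rng=np.random.default_rng(0)
for a in(0,5,9,13,-5,-9,-13):
    x,Rm=pose(a);sol=[]
    for i in range(40):
        q,e,ea=ik(x,Rm,rng.uniform(LO,HI),wq=.001)
        if e<1 and ea<.5: sol.append(q.round(2))
    print(a,len(sol));
    for q in sol[:8]:print("   ",q)
E
```

```text
0 19
    [ 1.24  0.8  -1.25  2.15  1.31  0.48 -2.19]
    [ 0.43  0.4  -0.14  2.15 -1.    0.28 -0.1 ]
    [ 0.31  0.39 -0.01  2.15 -1.1   0.32 -0.02]
    [-0.02  0.42  0.39  2.15 -1.29  0.46  0.13]
    [ 0.62  0.41 -0.37  2.15 -0.73  0.21 -0.34]
    [ 1.09  0.6  -0.98  2.15  0.92  0.25 -1.88]
    [ 1.1   0.61 -1.    2.15  0.97  0.27 -1.92]
    [-0.02  0.42  0.39  2.15 -1.29  0.46  0.13]
5 17
    [ 0.96  0.52 -0.87  2.19  1.2   0.21 -2.23]
    [ 0.22  0.37  0.03  2.19 -1.2   0.21  0.03]
    [ 0.09  0.38  0.19  2.19 -1.29  0.26  0.11]
    [ 0.22  0.37  0.03  2.19 -1.2   0.21  0.03]
    [ 0.96  0.52 -0.87  2.19  1.2   0.21 -2.23]
    [ 1.1   0.63 -1.07  2.19  1.4   0.35 -2.38]
    [ 0.22  0.37  0.03  2.19 -1.2   0.21  0.03]
    [ 0.96  0.52 -0.87  2.19  1.2   0.21 -2.23]
9 11
    [ 0.84  0.46 -0.76  2.22  1.47  0.21 -2.57]
    [ 0.85  0.47 -0.77  2.22  1.48  0.22 -2.57]
    [ 0.97  0.53 -0.93  2.22  1.54  0.31 -2.59]
    [ 1.16  0.76 -1.25  2.22  1.63  0.59 -2.59]
    [ 0.84  0.46 -0.76  2.22  1.47  0.21 -2.57]
    [ 0.91  0.5  -0.85  2.22  1.51  0.26 -2.59]
    [ 0.99  0.55 -0.97  2.22 
[... 927 characters left out ...]
08 -1.29  0.79  0.15]
    [ 0.82  0.49 -0.51  2.08 -0.61  0.38 -0.37]
    [ 1.28  0.82 -1.2   2.08  0.8   0.44 -1.63]
    [ 1.16  0.66 -0.99  2.08  0.29  0.34 -1.18]
    [ 1.1   0.61 -0.9   2.08  0.08  0.32 -0.98]
    [ 0.61  0.45 -0.26  2.08 -0.84  0.46 -0.16]
    [-0.07  0.5   0.57  2.08 -1.26  0.76  0.14]
-13 26
    [ 0.7   0.48 -0.33  2.04 -0.77  0.53 -0.2 ]
    [ 0.11  0.49  0.4   2.04 -1.16  0.78  0.09]
    [ 1.29  0.84 -1.19  2.04  0.61  0.47 -1.41]
    [ 1.01  0.58 -0.74  2.04 -0.33  0.42 -0.58]
    [ 0.36  0.47  0.09  2.04 -1.02  0.66 -0.  ]
    [ 0.96  0.56 -0.67  2.04 -0.42  0.43 -0.5 ]
    [ 0.93  0.54 -0.63  2.04 -0.48  0.44 -0.44]
    [ 0.01  0.52  0.52  2.04 -1.21  0.83  0.12]
```

```bash
python3 - <<'E'
from h import *
a=np.radians(7.4);q=R.from_rotvec([-a,0,0])
for P0 in([-14,-8,70],[-14,0,70],[0,0,70]):
    P0=np.array(P0);piv=np.array([0,19,0]);A=piv+q.apply(P0-piv)
    t0=np.array([.4,0,37.7]);t1=np.array([3.6,3.6,45.9]);B=t1+R.from_rotvec(-np.radians(7.5)*np.array([1,0,0])).apply(P0-t0)
    for n in("side","top"):
        b=proj(n,sock(*P0));print(n,P0,"A",(proj(n,sock(*A))-b).round(1),"B",(proj(n,sock(*B))-b).round(1))
import cv2
for n,(x0,x1,y0,y1) in(("side",(462,492,262,294)),):
  for k in(3,4):
    g=cv2.imread(f"pics/{n}{k}.png").min(-1)
    m=g[235:300,440:510]>150;v,u=np.nonzero(m);print(k,len(u),u.mean()+440,v.mean()+235,u.min()+440,u.max()+440,v.min()+235,v.max()+235)
for k in(3,4):
    g=cv2.imread(f"pics/top{k}.png").min(-1);m=g[325:430,350:480]>150;v,u=np.nonzero(m);print("top",k,len(u),u.mean()+350,v.mean()+325,u.min()+350,u.max()+350,v.min()+325,v.max()+325)
E
```

```text
side [-14  -8  70] A [-0.6  0.5] B [-0.4 -1.4]
top [-14  -8  70] A [-3.3  1.2] B [-2.2  1. ]
side [-14   0  70] A [-0.8  0.7] B [-0.5 -1.2]
top [-14   0  70] A [-3.4  1.1] B [-2.3  0.9]
side [ 0  0 70] A [-0.8  0.7] B [-0.6 -1.2]
top [ 0  0 70] A [-3.4  1.1] B [-2.3  0.8]
3 264 474.6780303030303 279.6515151515151 464 486 270 290
4 407 470.79606879606877 268.77641277641277 457 484 256 283
top 3 2927 424.37751964468737 370.8893064571233 389 452 342 404
top 4 3431 406.98134654619645 376.63538327018364 371 437 346 410
```

```bash
cat >> h.py <<'E'
def Ra(a): return SR@R.from_rotvec([-np.radians(a),0,0]).as_matrix()@SR.T@RG
E
python3 - <<'E'
from h import *
o=r.get_obs()
for a in(5,3,1,-1,-3):
    c,s=np.cos(np.radians(a)),np.sin(np.radians(a))
    y=-20.2+19*c+37.7*s+1.8;z=10.96-19*s+37.7*c
    go(sock(1,y,z),Ra(a),o)
E
```

```text
shift [ 1.6 -0.7 -2.6] turn [ 0.9 -0.   2.4]
shift [ 3.  -1.3 -2.6] turn [ 0.9 -0.   4.4]
shift [ 4.4 -1.8 -2.6] turn [ 0.9 -0.1  6.4]
shift [ 5.8 -2.3 -2.6] turn [ 0.9 -0.1  8.4]
shift [ 7.2 -2.8 -2.6] turn [ 0.9 -0.1 10.4]
```

```bash
python3 -m inch '[[0.8,-0.4,-1,0.4,0,1.2,0.8],[1.6,-0.7,-2,0.9,0,2.4,0.8],[1.6,-0.7,-2,0.9,0,2.4,0.8]]'; python3 - <<'E'
from h import *
st();
o=r.get_obs()
for a in(5,3,1,-1,-3):
    c,s=np.cos(np.radians(a)),np.sin(np.radians(a))
    y=-20.2+19*c+37.7*s+1.8;z=10.96-19*s+37.7*c
    go(sock(1,y,z),Ra(a),o)
E
```

```text
t: 5.0
eef_pos: [563.7, -126.5, 162.1]
orientation: [-0.915, 0.665, -1.287]
ft_force: [-3.3, -2.0, -2.0]
width: 29.4
t 5.0 eef [ 563.7 -126.5  162.1] sock [ 2.9  3.3 47. ] Rsock err deg [ 0.14  0.11 -4.97] F [-3.3 -2.  -2. ] Fsock [-4.1 -1.1  0.1] T [-0.43  1.18 -0.25] w 29.4
q [ 0.06  0.35  0.2   2.23 -1.31  0.22  0.1 ]
shift [-0.5  0.1 -1.9] turn [-0.1 -0.1 -0. ]
shift [ 0.8 -0.5 -1.9] turn [-0.1 -0.1  2. ]
shift [ 2.2 -1.1 -1.9] turn [-0.1 -0.1  4. ]
shift [ 3.6 -1.7 -1.9] turn [-0.1 -0.1  6. ]
shift [ 5.  -2.2 -1.9] turn [-0.1 -0.1  8. ]
```

```bash
python3 -m inch '[[0.1,-0.3,-1,0,0,1,0.8],[0.8,-0.5,-1.9,0,0,2,0.8],[2.2,-1.1,-1.9,0,0,4,0.8],[3.6,-1.7,-1.9,0,0,6,0.8],[3.6,-1.7,-1.9,0,0,6,0.8]]'; python3 - <<'E'
from h import *
st();
o=r.get_obs()
for a in(-1,-2,-3,-4):
    c,s=np.cos(np.radians(a)),np.sin(np.radians(a))
    y=-20.2+19*c+37.7*s+1.8;z=10.96-19*s+37.7*c
    go(sock(1,y,z),Ra(a),o)
E
```

```text
t: 5.62
eef_pos: [563.2, -129.9, 163.7]
orientation: [-0.868, 0.702, -1.193]
ft_force: [0.7, 0.0, -2.1]
width: 29.2
t 5.62 eef [ 563.2 -129.9  163.7] sock [ 2.7  0.2 49. ] Rsock err deg [ 0.25 -0.    1.06] F [ 0.7  0.  -2.1] Fsock [-0.5 -0.1 -2.2] T [-0.13  0.6  -0.02] w 29.2
q [ 0.11  0.37  0.24  2.18 -1.22  0.39  0.09]
shift [ 0.2  0.1 -1.7] turn [-0.2  0.  -0.1]
shift [ 0.9 -0.3 -1.7] turn [-0.2  0.   0.9]
shift [ 1.6 -0.6 -1.7] turn [-0.2  0.   1.9]
shift [ 2.2 -0.9 -1.7] turn [-0.2  0.   2.9]
```

```bash
python3 -m inch '[[0.9,-0.3,-0.5,0,0,1,0.8],[1.6,-0.6,-1,0,0,2,0.8],[2.2,-0.9,-1,0,0,3,0.8],[2.2,-0.9,-1,0,0,3,0.8]]'; python3 - <<'E'
from h import *
st();o=r.get_obs()
go(sock(1,0.8,55),RG,o)
for n,c in(("side",(348,205)),("top",(402,212))):
    p,d=cams.capture(n);crop(n,p,c,50,8,f"pics/{n}5.png")
E
```

```text
t: 6.12
eef_pos: [562.2, -132.8, 163.8]
orientation: [-0.845, 0.721, -1.147]
ft_force: [-0.2, -0.7, -0.2]
width: 29.1
t 6.12 eef [ 562.2 -132.8  163.8] sock [ 1.3 -2.4 50. ] Rsock err deg [0.23 0.03 4.02] F [-0.2 -0.7 -0.2] Fsock [-0.5 -0.6 -0. ] T [-0.18  0.61  0.04] w 29.1
q [ 0.14  0.39  0.25  2.15 -1.2   0.47  0.09]
shift [-3.6 -4.8 -0.3] turn [-0.2 -0.  -4. ]
```

View pics/side5.png

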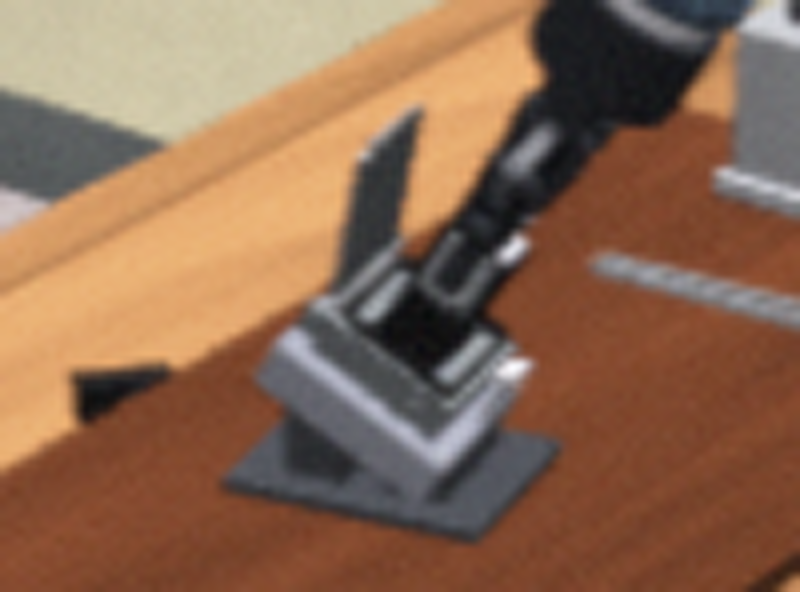

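View pics/top5.png

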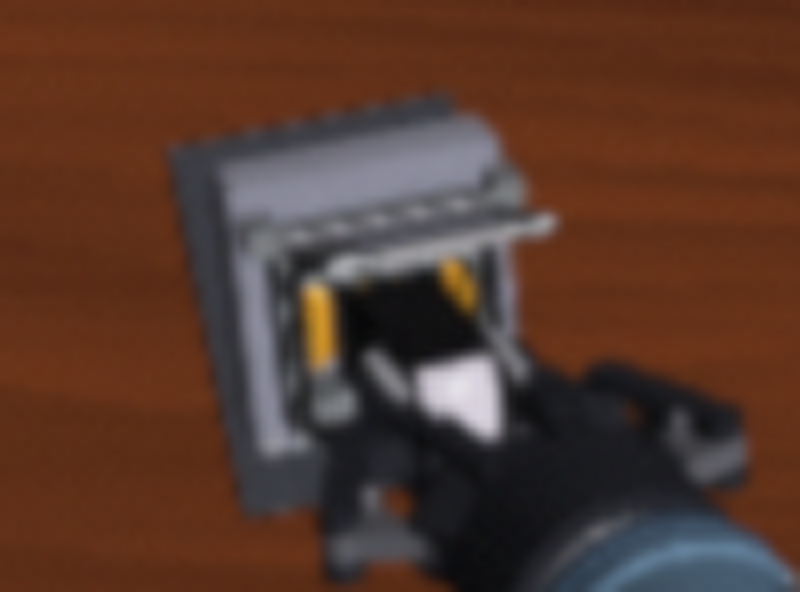

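```bash
python3 -m inch '[[-1,-2.5,0,0,0,-1,0.8],[-2.5,-4.8,0,0,0,-3,0.8],[-2.5,-8,0,0,0,-3,0.8],[-2.5,-12,0,0,0,-3,0.8]]'; python3 - <<'E'
from h import *
st();o=r.get_obs()
go(sock(1,0.8,130),RG,o)
E
```

```text
t: 6.72
eef_pos: [555.6, -132.0, 174.6]
orientation: [-0.869, 0.702, -1.193]
ft_force: [0.4, 0.4, -0.9]
width: 29.0
t 6.72 eef [ 555.6 -132.   174.6] sock [ 1.3 -0.1 62.4] Rsock err deg [ 0.23 -0.01  1.06] F [ 0.4  0.4 -0.9] Fsock [-0.   0.3 -1.1] T [-0.13  0.58 -0.05] w 29.0
q [ 0.1   0.34  0.26  2.19 -1.17  0.4   0.04]
shift [ -2.2 -67.6  -0.1] turn [-0.2  0.  -1.1]
```

```bash
python3 -m inch '[[-1,-20,0,0,0,-0.5,0.8],[-2,-50,0,0,0,-1,0.8],[-2,-80,0,0,0,-1,0.8],[-2,-110,0,0,0,-1,0.8],[-2,-110,0,0,0,-1,0.8]]'; cat >> h.py <<'E'
RD=np.c_[-YS,-e3,np.cross(-YS,-e3)]
E
python3 - <<'E'
from h import *
from kin import ik
st();o=r.get_obs()
T=np.load("pics/top0.npz");S=np.load("pics/side0.npz")
print("top rim",onz("top",274.5,208.09,76))
hsv=cv2.cvtColor(S["p"],cv2.COLOR_RGB2HSV);m=((hsv[...,1]<50)&(hsv[...,2]>150)).astype(np.uint8)
m[:245]=0;m[275:]=0;m[:,:262]=0;m[:,312:]=0
c=max(cv2.findContours(m,0,1)[0],key=cv2.contourArea);e=cv2.fitEllipse(c);print(e,onz("side",*e[0],76),tri(e[0],(274.5,208.09)))
C=cloud("top",T["d"]);X=C[200:216,267:283].reshape(-1,3);print("floor depth",np.median(X,0))
p=np.array([592,205,240.])
go(p,RD,o);print(ik(p,RD,o["joint_pos"]))
for z in(106,):print(ik(np.array([592,205,z]),RD,o["joint_pos"]))
p,d=cams.capture("side");crop("side",p,(348,205),60,6.6,"pics/side6.png")
E
```

```text
t: 7.35
eef_pos: [502.2, -145.8, 271.5]
orientation: [-0.874, 0.693, -1.212]
ft_force: [-0.3, 0.1, -1.2]
width: 29.2
t 7.35 eef [ 502.2 -145.8  271.5] sock [  2.   -1.4 173.9] Rsock err deg [ 0.44  0.04 -0.07] F [-0.3  0.1 -1.2] Fsock [-0.9  0.1 -0.9] T [-0.14  0.62  0.  ] w 29.2
q [-0.05  0.07  0.46  2.22 -0.72  0.53 -0.37]
top rim [592.08445177 204.19494609  76.        ]
((286.83624267578125, 259.7588195800781), (19.8282527923584, 38.422515869140625), 86.4448013305664) [591.28113055 208.42296763  76.        ] (array([593.14808753, 205.04314108,  73.57337001]), np.float64(2.054729896616301))
floor depth [595.14271899 205.19145074  63.80277984]
shift [-321.3  111.6  128.3] turn [-30.4  -0.1   0.1]
(array([-0.78869813,  0.54309084,  0.56581634,  1.59823972, -0.31723939,
        1.09328324, -1.47594677]), np.float64(6.777081566170336e-06), np.float64(5.856211145436653e-06))
(array([-0.78551023,  0.71836244,  0.56480917,  1.69343055, -0.4784557 ,
        0.87126587, -1.35307813]), np.float64(6.674943162992907e-06), np.float64(5.8827886330684585e-06))
```

View pics/side6.png

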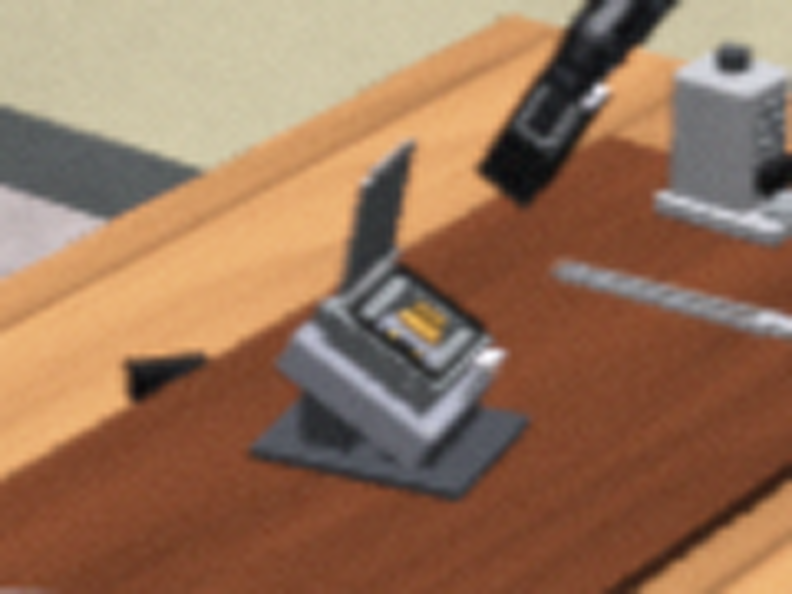

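Module is held free of the socket; the pins and empty seat show at about (420,320) in the crop. I'll carry it to the saucer.

```bash
python3 -m inch '[[-35,0,0,-2,0,0,0.8],[-80,10,10,-6,0,0,0.8],[-130,30,40,-12,0,0,0.8],[-180,55,65,-17,0,0,0.8],[-230,75,90,-22,0,0,0.8],[-280,95,112,-27,0,0,0.8],[-310,108,124,-30.4,0,0,0.8],[-321,112,128,-30.4,0,0,0.8],[-321,112,128,-30.4,0,0,0.8],[-321,112,128,-30.4,0,0,0.8]]'; python3 - <<'E'
from h import *
st();o=r.get_obs();go([592.5,204.5,116],RD,o)
for n,c in(("side",(290,240)),("top",(275,208))):
    p,d=cams.capture(n);crop(n,p,c,60,6.6,f"pics/{n}7.png")
E
```

```text
t: 8.65
eef_pos: [590.7, 203.9, 237.0]
orientation: [-1.312, 1.042, -1.038]
ft_force: [0.5, 0.1, -1.6]
width: 29.2
t 8.65 eef [590.7 203.9 237. ] sock [128.5 318.8  61. ] Rsock err deg [-3.022e+01  1.100e-01 -2.000e-02] F [ 0.5  0.1 -1.6] Fsock [-0.3 -0.1 -1.6] T [-0.01 -0.01 -0.01] w 29.2
q [-0.58  0.5   0.24  1.61 -0.13  1.05 -1.64]
shift [ -0.2 120.9   2.3] turn [ 0.2 -0.1 -0. ]
```

View pics/side7.png

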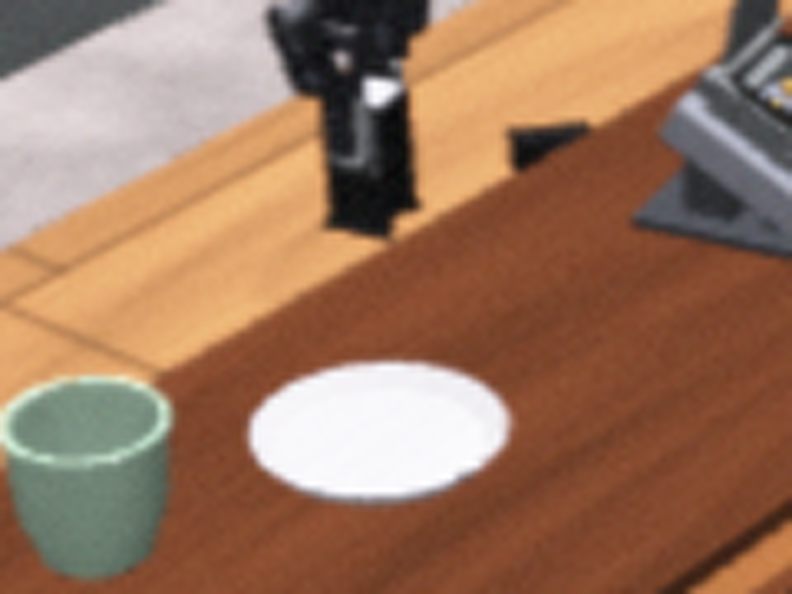

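View pics/top7.png

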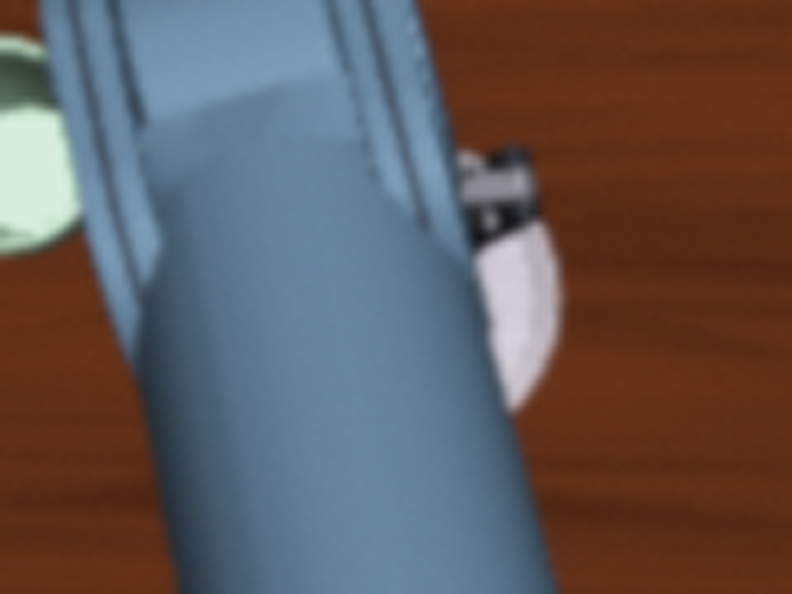

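```bash
python3 -m inch '[[0,40,1,0,0,0,0.8],[0,80,2,0.2,0,0,0.8],[0,105,2,0.2,0,0,0.8],[0,120,2,0.2,0,0,0.8],[0,125,2,0.2,0,0,0.8],[0,125,2,0.2,0,0,0.8]]'; python3 - <<'E'
from h import *
st();print(proj("side",[592.5,204.5,111.5-37.7]))
for n,c in(("side",(290,240)),):
    p,d=cams.capture(n);crop(n,p,c,40,10,f"pics/{n}8.png")
E
```

```text
t: 9.5
eef_pos: [593.1, 206.4, 112.9]
orientation: [-1.308, 1.037, -1.038]
ft_force: [0.3, 0.5, -0.9]
width: 29.3
t 9.5 eef [593.1 206.4 112.9] sock [ 69.  320.8 -47.8] Rsock err deg [-2.991e+01  2.000e-02  5.000e-02] F [ 0.3  0.5 -0.9] Fsock [-0.1  0.4 -0.9] T [ 0.04  0.   -0.02] w 29.3
q [-0.55  0.65  0.21  1.7  -0.17  0.82 -1.61]
[287.38581941 259.72246816]
```

View pics/side8.png

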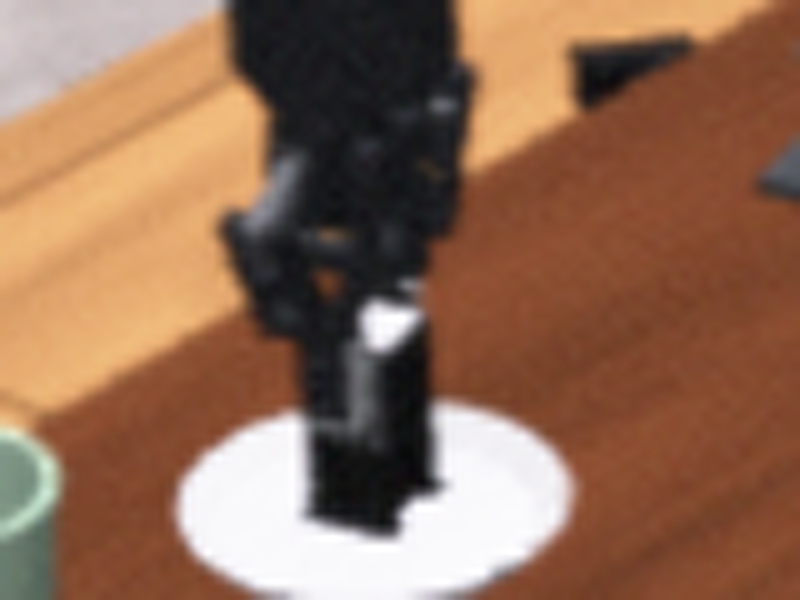

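```bash
python3 -m inch '[[0,3,0,0,0,0,0.8],[0,6,0,0,0,0,0.8],[0,6,0,0,0,0,0.8]]';python3 -m inch '[[0,1.5,0,0,0,0,0.8],[0,1.5,0,0,0,0,0.8]]'; python3 -m inch '[[0,1,0,0,0,0,0.8],[0,1,0,0,0,0,0.8]]'
```

```text
t: 9.93
eef_pos: [592.4, 206.5, 106.1]
orientation: [-1.309, 1.038, -1.037]
ft_force: [0.3, -0.5, -0.8]
width: 29.1
t: 10.18
eef_pos: [592.5, 206.4, 104.6]
orientation: [-1.309, 1.038, -1.037]
ft_force: [0.0, -0.2, -0.8]
width: 29.4
t: 10.42
eef_pos: [592.7, 206.5, 104.3]
orientation: [-1.308, 1.038, -1.037]
ft_force: [-1.1, -1.1, 4.4]
width: 28.9
```

```bash
python3 -m inch '[[0,-0.3,0,0,0,0,0.6],[0,-0.3,0,0,0,0,0.55],[0,-0.3,0,0,0,0,0.4],[0,-0.3,0,0,0,0,0.2],[0,-0.3,0,0,0,0,0.2],[0,-0.3,0,0,0,0,0.2]]'; python3 - <<'E'
from h import *
for n,c in(("side",(290,240)),):
    p,d=cams.capture(n);crop(n,p,c,40,10,f"pics/{n}9.png")
E
```

```text
t: 11.18
eef_pos: [592.6, 206.5, 104.0]
orientation: [-1.309, 1.038, -1.037]
ft_force: [-0.9, -0.1, 0.6]
width: 68.4
```

View pics/side9.png

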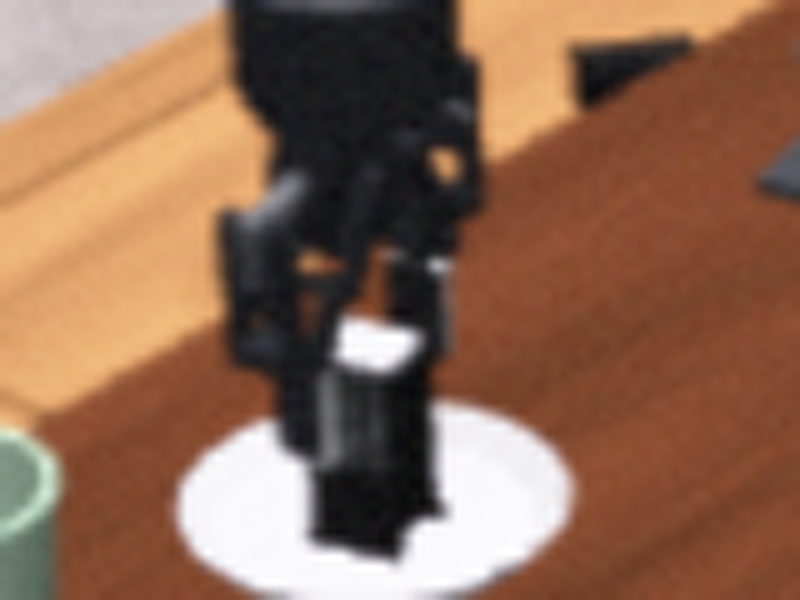

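```bash
python3 -m inch '[[0,-15,0,0,0,0,0.1],[0,-50,0,0,0,0,0],[0,-100,0,0,0,0,0],[0,-150,0,0,0,0,0.5],[0,-180,0,0,0,0,1],[0,-180,0,0,0,0,1]]'; python3 - <<'E'
from h import *
st()
for s,t in(((342.7,188.3),(394,208.2)),((349,182),(420.3,202.3))):
    p,e=tri(s,t);q=SR.T@(p-FL);print(p,e,"sock",q,"ang",np.degrees(np.arctan2(q[2]-26,-(q[0]-38))),np.hypot(q[2]-26,q[0]-38))
for n,c in(("side",(348,205)),("top",(402,212))):
    p,d=cams.capture(n);np.savez(f"pics/{n}10.npz",p=p,d=d);crop(n,p,c,40,10,f"pics/{n}10.png")
    C=cloud(n,d)
    b=(340,180,352,205) if n=="side" else (384,199,424,212)
    X=C[b[1]:b[3],b[0]:b[2]].reshape(-1,3);Q=(X-FL)@SR;k=(Q[:,2]>40)&(Q[:,0]>30)&(Q[:,0]<110)&(abs(Q[:,1])<36)&(Q[:,2]<115)
    Q=Q[k];th=np.arctan2(Q[:,2]-26,-(Q[:,0]-38));print(n,len(Q),np.median(th),np.percentile(th,[10,90]))
E
```

```text
t: 11.98
eef_pos: [594.2, 206.7, 288.1]
orientation: [-1.302, 1.035, -1.039]
ft_force: [-0.0, -0.1, -0.2]
width: 32.1
t 11.97 eef [594.2 206.7 288.1] sock [157.6 320.8 103.3] Rsock err deg [-29.6    0.04   0.11] F [-0.  -0.1 -0.2] Fsock [-0.1 -0.  -0.2] T [0.04 0.   0.02] w 32.1
q [-0.59  0.45  0.26  1.55 -0.12  1.15 -1.65]
[584.12931917 -93.61262043 230.43589203] 2.290069862361198 sock [60.85851938 30.73594276 92.52431886] ang 108.96330939310785 70.34199960511324
[ 601.79538957 -156.3734223   227.70337897] 5.473728826869925 sock [ 61.97587624 -34.40071242  88.72397828] ang 110.91906528547317 67.15013099391373
side 105 1.9081003963482115 [1.85387983 1.97186664]
top 136 1.9448062928857497 [1.90087931 2.02463839]
```

View pics/side10.png

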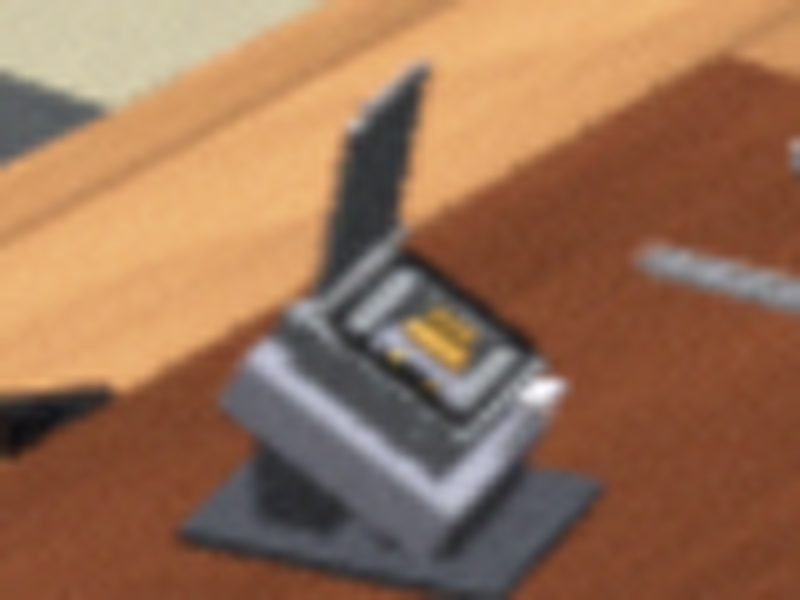

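View pics/top10.png

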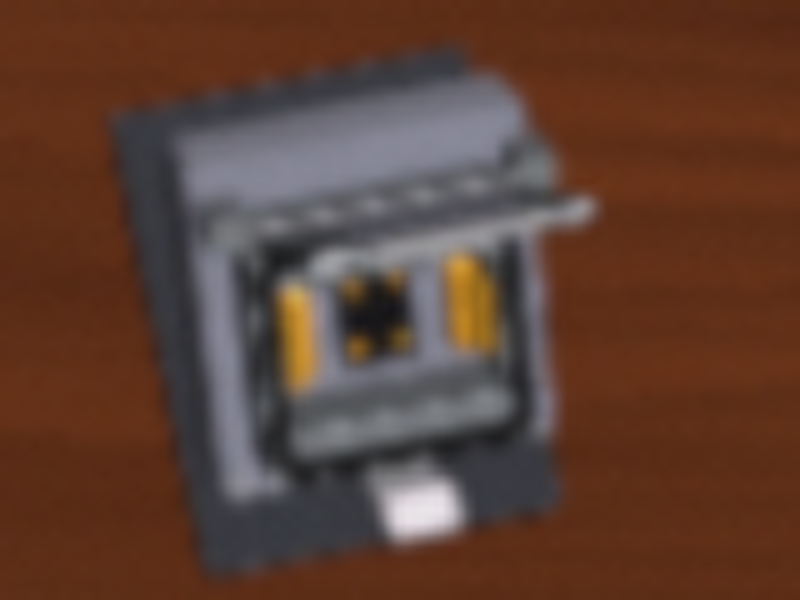

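Socket is empty with all four pins visible at (375,315) in the top crop, and the flap is still open at about 1.93 rad. Planning the flap sweep in the socket's axes.

```bash
cat >> h.py <<'E'
def Rtau(t): # tool pointing: t=0 world down, 30 = along -ZS
    return R.from_rotvec(YS*np.radians(-t)).as_matrix()@RD
Y0=1.0
def flap_tcp(th,rho,tau,dep,off=4.):
    c,s=np.cos(th),np.sin(th);n=np.array([s,0,c]);d=np.array([-c,0,s]);h=np.array([38,0,26.])
    z=SR.T@Rtau(tau)[:,2]
    lo=min(z@n*11,-z@n*11)
    p=h+rho*d+n*(off-lo-dep);p[1]=Y0;return p
E
python3 - <<'E'
from h import *
from kin import ik
o=r.get_obs()
print("check",np.degrees(R.from_matrix(RG.T@Rtau(30)).magnitude()))
q=np.array([.3,.35,.1,1.9,-.3,.8,-.5])
for th in(1.95,1.7,1.4,1.1,.8,.5,.3,.15,.05,0):
    tau=18*(1-th/1.95);p=flap_tcp(th,60-4*(1-th/1.95),tau,-25 if th==1.95 else 1);x=sock(*p)
    q,e,ea=ik(x,Rtau(tau),q,wq=.05);print(th,p.round(1),x.round(1),q.round(2),round(e,2),round(ea,2))
p=flap_tcp(1.95,60,0,-25);x=sock(*p)
go(x+[0,0,110],Rtau(0),o);go(x,Rtau(0),o)
E
```

```text
check 4.741434731970262e-15
1.95 [97.3  1.  67. ] [ 634.1 -112.4  226.5] [-0.04  0.54  0.22  1.56 -0.13  1.06 -1.12] 0.0 0.0
1.7 [58.9  1.  83.3] [ 593.7 -121.9  221.4] [-0.01  0.46  0.22  1.7  -0.14  0.96 -1.07] 0.0 0.0
1.4 [39.9  1.  86.1] [ 576.4 -126.   214.3] [ 0.01  0.42  0.21  1.79 -0.17  0.87 -1.03] 0.0 0.0
1.1 [20.7  1.  82.5] [ 561.9 -129.4  201.7] [ 0.04  0.39  0.2   1.87 -0.21  0.77 -0.97] 0.0 0.0
0.8 [ 3.5  1.  72.9] [ 552.1 -131.7  184.7] [ 0.08  0.38  0.18  1.94 -0.26  0.68 -0.91] 0.0 0.0
0.5 [-9.5  1.  58. ] [ 548.4 -132.5  165.3] [ 0.13  0.39  0.14  2.   -0.32  0.58 -0.83] 0.0 0.0
0.3 [-15.1   1.   46. ] [ 549.5 -132.3  152.2] [ 0.17  0.41  0.1   2.03 -0.37  0.51 -0.78] 0.0 0.0
0.15 [-17.1   1.   38.3] [ 551.6 -131.8  144.5] [ 0.2   0.41  0.07  2.04 -0.4   0.47 -0.74] 0.0 0.0
0.05 [-17.8   1.   33.6] [ 553.3 -131.4  140.1] [ 0.22  0.42  0.05  2.05 -0.43  0.44 -0.71] 0.0 0.0
0 [-18.    1.   31.3] [ 554.2 -131.2  138. ] [ 0.23  0.42  0.04  2.06 -0.44  0.43 -0.7 ] 0.0 0.0
shift [319.8 -52.5 -32.1] turn [-0.   0.  -0.1]
shift [319.9  57.5 -32.2] turn [-0.   0.  -0.1]
```

```bash
python3 -m inch '[[20,-30,0,0,0,0,1],[65,-50,-5,0,0,0,1],[115,-53,-12,0,0,0,1],[165,-53,-18,0,0,0,1],[215,-53,-24,0,0,0,1],[265,-53,-28,0,0,0,1],[305,-53,-32,0,0,0,1],[320,-53,-32,0,0,0,1],[320,-53,-32,0,0,0,1],[320,-53,-32,0,0,0,1]]'; python3 - <<'E'
from h import *
st();o=r.get_obs()
p=flap_tcp(1.95,60,0,-25);go(sock(*p),Rtau(0),o)
E
```

```text
t: 13.32
eef_pos: [634.6, -110.0, 336.3]
orientation: [-1.309, 1.037, -1.034]
ft_force: [0.5, -0.0, 0.1]
width: 0.1
t 13.32 eef [ 634.6 -110.   336.3] sock [153.1   3.3 161.5] Rsock err deg [-30.    -0.14   0.18] F [ 0.5 -0.   0.1] Fsock [ 0.4 -0.1 -0.1] T [0.01 0.03 0.  ] w 0.1
q [-0.14  0.46  0.36  1.44 -0.16  1.27 -1.11]
shift [  2.5 109.8  -1.1] turn [ 0.   0.2 -0.1]
```

```bash
python3 -m inch '[[2,30,0,0,0,0,1],[2,60,0,0,0,0,1],[2,90,0,0,0,0,1],[2,110,0,0,0,0,1],[2,110,0,0,0,0,1],[2,110,0,0,0,0,1]]'; python3 - <<'E'
from h import *
st();o=r.get_obs()
for th in(1.8,1.6,1.4,1.2,1.0,.8,.6,.4,.25):
    tau=18*(1-th/1.95);print(th,end=" ");go(sock(*flap_tcp(th,60-4*(1-th/1.95),tau,1)),Rtau(tau),o)
p,d=cams.capture("side");crop("side",p,(348,205),50,8,"pics/side11.png")
E
```

```text
t: 14.08
eef_pos: [635.7, -113.4, 227.8]
orientation: [-1.308, 1.036, -1.037]
ft_force: [0.7, 0.1, 0.1]
width: -0.4
t 14.07 eef [ 635.7 -113.4  227.8] sock [99.1 -0.3 67.4] Rsock err deg [-29.89  -0.08   0.06] F [0.7 0.1 0.1] Fsock [ 0.6 -0.1 -0.2] T [-0.07  0.02 -0.01] w -0.4
q [-0.12  0.55  0.33  1.57 -0.2   1.06 -1.07]
1.8 shift [ -1.3   5.3 -36.5] turn [ 1.3  0.1 -0. ]
1.6 shift [ -1.4   8.  -48.9] turn [ 3.1  0.1 -0. ]
1.4 shift [ -1.4  13.3 -60.6] turn [ 5.   0.1 -0. ]
1.2 shift [ -1.4  21.2 -71. ] turn [ 6.8  0.1 -0. ]
1.0 shift [ -1.4  31.2 -79.5] turn [ 8.7  0.1 -0. ]
0.8 shift [ -1.4  42.9 -85.6] turn [10.5  0.1 -0. ]
0.6 shift [ -1.4  55.7 -88.9] turn [12.4  0.1 -0. ]
0.4 shift [ -1.4  68.9 -89.2] turn [14.2  0.1 -0.1]
0.25 shift [ -1.4  78.6 -87.6] turn [15.6  0.1 -0.1]
```

View pics/side11.png

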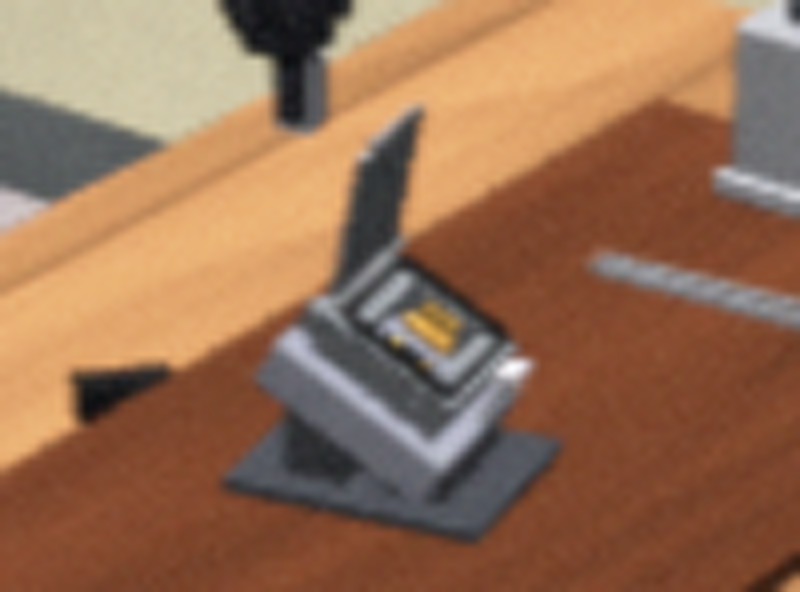

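```bash
python3 -m inch '[[-1,10,-10,0,0,0,1],[-1,11,-22,0.5,0,0,1],[-1,11,-30,1,0,0,1],[-1.3,11,-36.5,1.3,0,0,1],[-1.4,12,-43,2.2,0,0,1],[-1.4,12.5,-49,3.1,0,0,1],[-1.4,12.5,-49,3.1,0,0,1]]'; python3 - <<'E'
from h import *
st();o=r.get_obs()
for th in(1.4,1.2,1.0,.8,.6,.4,.25):
    tau=18*(1-th/1.95);print(th,end=" ");go(sock(*flap_tcp(th,59-3*(1-th/1.95),tau,1)),Rtau(tau),o)
p,d=cams.capture("side");crop("side",p,(348,205),50,8,"pics/side12.png")
E
```

```text
t: 15.0
eef_pos: [586.0, -124.7, 214.3]
orientation: [-1.265, 1.004, -1.059]
ft_force: [-0.4, -0.3, -0.4]
width: 0.5
t 15.0 eef [ 586.  -124.7  214.3] sock [48.2  0.1 81.2] Rsock err deg [-26.89   0.06   0.05] F [-0.4 -0.3 -0.4] Fsock [-0.6 -0.2 -0.1] T [ 0.01  0.01 -0.01] w 0.5
q [-0.1   0.45  0.33  1.75 -0.21  0.92 -1.02]
1.4 shift [-0.9 -0.  -9.3] turn [ 2.  -0.  -0.1]
1.2 shift [ -0.9   7.1 -20. ] turn [ 3.8 -0.  -0.1]
1.0 shift [ -0.9  16.5 -29. ] turn [ 5.7 -0.  -0.1]
0.8 shift [ -0.9  27.8 -35.8] turn [ 7.5 -0.  -0.1]
0.6 shift [ -0.9  40.3 -39.8] turn [ 9.4 -0.  -0.1]
0.4 shift [ -0.9  53.4 -41. ] turn [11.2 -0.  -0.1]
0.25 shift [ -0.9  63.2 -39.9] turn [12.6 -0.  -0.1]
```

View pics/side12.png

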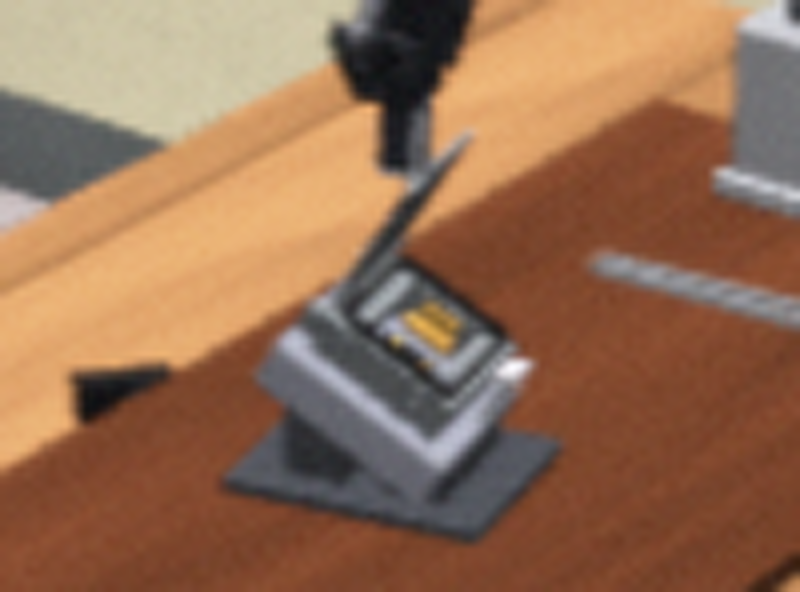

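Side view shows the flap swung over, with its edge at (470,135) and the fingertip at (405,165) behind it. Continuing the sweep.

```bash
python3 -m inch '[[-0.5,2,-4,1,0,0,1],[-0.9,4,-9,2,0,0,1],[-0.9,7.5,-15,3,0,0,1],[-0.9,11,-19,3.8,0,0,1],[-0.9,15,-23.5,5,0,0,1],[-0.9,20,-27,5.7,0,0,1],[-0.9,25,-30,6.6,0,0,1],[-0.9,31,-33,7.5,0,0,1],[-0.9,37,-35,8.5,0,0,1],[-0.9,43,-36.5,9.4,0,0,1],[-0.9,49,-37.5,10.3,0,0,1],[-0.9,55,-38,11.2,0,0,1],[-0.9,55,-38,11.2,0,0,1]]'; python3 - <<'E'
from h import *
st();o=r.get_obs()
for th in(.3,.2,.15,.1,.05,.01,-.05):
    tau=18*(1-th/1.95);print(th,end=" ");go(sock(*flap_tcp(th,57,tau,1)),Rtau(tau),o)
p,d=cams.capture("side");crop("side",p,(348,205),50,8,"pics/side13.png")
E
```

```text
t: 16.68
eef_pos: [552.0, -131.4, 156.6]
orientation: [-1.106, 0.878, -1.127]
ft_force: [-0.1, 0.1, -0.1]
width: -0.2
t 16.68 eef [ 552.  -131.4  156.6] sock [-10.6   1.3  48.5] Rsock err deg [-15.73   0.05   0.07] F [-0.1  0.1 -0.1] Fsock [-0.1  0.2 -0. ] T [-0.09  0.25  0.02] w -0.2
q [ 0.05  0.4   0.21  2.02 -0.39  0.53 -0.79]
0.3 shift [ 0.3  3.6 -4. ] turn [ 1.  -0.  -0.1]
0.2 shift [ 0.3  9.3 -4.2] turn [ 1.9 -0.  -0.1]
0.15 shift [ 0.3 11.7 -4.1] turn [ 2.3 -0.  -0.1]
0.1 shift [ 0.3 14.1 -4. ] turn [ 2.8 -0.  -0.1]
0.05 shift [ 0.3 16.5 -3.7] turn [ 3.3 -0.  -0.1]
0.01 shift [ 0.3 18.4 -3.5] turn [ 3.6 -0.  -0.1]
-0.05 shift [ 0.3 21.2 -3. ] turn [ 4.2 -0.  -0.1]
```

View pics/side13.png

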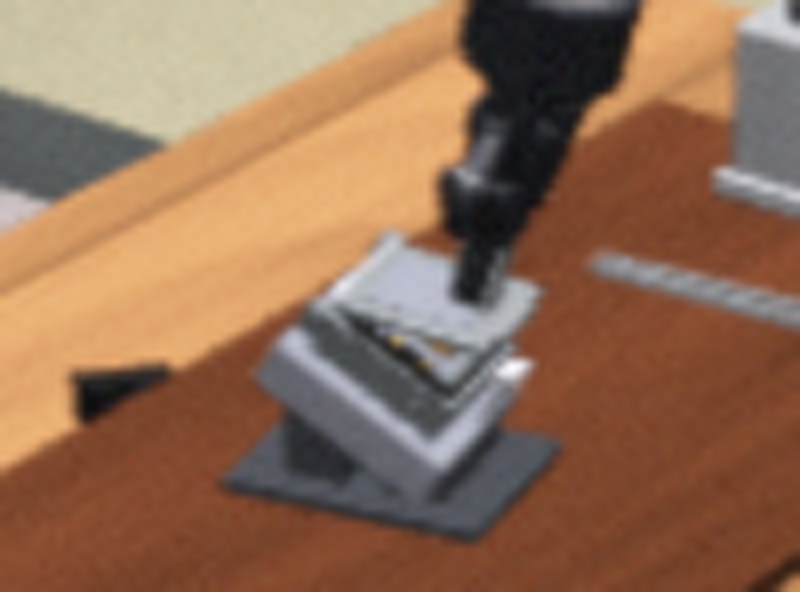

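Flap is nearly shut, with the fingertip on its outer face at (480,295). Now I'll press it down in steps and watch the force.

```bash
python3 -m inch '[[0.3,3,-2,0.5,0,0,1],[0.3,6,-4,1,0,0,1],[0.3,9,-4.2,1.9,0,0,1],[0.3,11.7,-4.1,2.3,0,0,1],[0.3,11.7,-4.1,2.3,0,0,1]]'; python3 -c "
from h import *
st()"; python3 -m inch '[[0,1.2,0,0.2,0,0,1],[0,2.4,0,0.5,0,0,1],[0,2.4,0,0.5,0,0,1]]'; python3 -c "
from h import *
st()"
```

```text
t: 17.35
eef_pos: [551.4, -131.9, 144.6]
orientation: [-1.073, 0.852, -1.141]
ft_force: [0.4, -0.4, 0.7]
width: -0.2
t 17.35 eef [ 551.4 -131.9  144.6] sock [-17.2   0.9  38.5] Rsock err deg [-13.4    0.03   0.06] F [ 0.4 -0.4  0.7] Fsock [ 0.6 -0.5  0.5] T [-0.01  0.29  0.01] w -0.2
q [ 0.1   0.41  0.16  2.06 -0.45  0.46 -0.72]
t: 17.73
eef_pos: [552.4, -131.7, 142.5]
orientation: [-1.065, 0.845, -1.144]
ft_force: [0.3, -0.7, -0.3]
width: 0.0
t 17.73 eef [ 552.4 -131.7  142.5] sock [-17.4   0.9  36.2] Rsock err deg [-1.287e+01  1.000e-02  5.000e-02] F [ 0.3 -0.7 -0.3] Fsock [-0.  -0.8 -0.4] T [-0.1   0.33 -0.05] w 0.0
q [ 0.11  0.41  0.15  2.06 -0.46  0.44 -0.7 ]
```

```bash
python3 -m inch '[[0,1,0,0.2,0,0,1],[0,2,0,0.4,0,0,1],[0,2,0,0.4,0,0,1]]'; python3 -m inch '[[0,1,0,0.2,0,0,1],[0,1.5,0,0.3,0,0,1],[0,1.5,0,0.3,0,0,1]]';  python3 -m inch '[[0,1,0,0,0,0,1],[0,1.5,0,0,0,0,1],[0,1.5,0,0,0,0,1]]'; python3 -c "
from h import *
st()"
```

```text
t: 18.1
eef_pos: [552.9, -131.5, 140.6]
orientation: [-1.06, 0.841, -1.146]
ft_force: [0.1, 0.9, 0.1]
width: -0.1
t: 18.48
eef_pos: [553.4, -131.5, 139.2]
orientation: [-1.055, 0.837, -1.147]
ft_force: [0.0, 0.5, 0.5]
width: -0.1
t: 18.85
eef_pos: [553.8, -131.4, 138.2]
orientation: [-1.055, 0.837, -1.147]
ft_force: [-3.7, -1.0, 6.2]
width: -0.1
t 18.85 eef [ 553.8 -131.4  138.2] sock [-18.3   0.8  31.7] Rsock err deg [-1.216e+01  1.000e-02  5.000e-02] F [-3.7 -1.   6.2] Fsock [-0.3 -0.1  7.3] T [0.09 0.53 0.07] w -0.1
q [ 0.13  0.42  0.13  2.07 -0.48  0.42 -0.68]
```

```bash
for i in 1 2; do true; done; python3 -m inch '[[0,0.8,0,0,0,0,1],[0,1.5,0,0,0,0,1],[0,1.5,0,0,0,0,1]]'; python3 -m inch '[[0,0.8,0,0,0,0,1],[0,1.5,0,0,0,0,1],[0,1.5,0,0,0,0,1]]';  python3 -m inch '[[0,0.8,0,0,0,0,1],[0,1.5,0,0,0,0,1],[0,1.5,0,0,0,0,1]]'; python3 -c "
from h import *
st()"
```

```text
t: 19.23
eef_pos: [554.4, -131.4, 136.9]
orientation: [-1.055, 0.837, -1.148]
ft_force: [0.6, 0.8, 0.1]
width: 0.2
t: 19.6
eef_pos: [554.7, -131.1, 134.9]
orientation: [-1.055, 0.837, -1.147]
ft_force: [0.7, -0.1, 1.6]
width: -0.1
t: 19.98
eef_pos: [555.2, -131.0, 133.8]
orientation: [-1.055, 0.837, -1.147]
ft_force: [-2.3, 0.4, 4.9]
width: 0.3
t 19.98 eef [ 555.2 -131.   133.8] sock [-19.3   0.9  27.2] Rsock err deg [-1.217e+01  1.000e-02  5.000e-02] F [-2.3  0.4  4.9] Fsock [0.6 0.9 5.3] T [0.11 0.53 0.03] w 0.3
q [ 0.14  0.43  0.12  2.07 -0.49  0.41 -0.67]
```

```bash
python3 -m inch '[[0,0.8,0,0,0,0,1],[0,0.8,0,0,0,0,1]]'; python3 -m inch '[[0,0.8,0,0,0,0,1],[0,0.8,0,0,0,0,1]]'; python3 -c "
from h import *
st()
p,d=cams.capture('side');crop('side',p,(348,205),40,10,'pics/side14.png')"
```

```text
t: 20.23
eef_pos: [555.5, -130.9, 133.2]
orientation: [-1.055, 0.837, -1.147]
ft_force: [-3.0, 0.4, 5.6]
width: 0.2
t: 20.48
eef_pos: [555.8, -130.8, 132.6]
orientation: [-1.055, 0.837, -1.147]
ft_force: [-4.1, -0.6, 8.9]
width: -0.3
t 20.48 eef [ 555.8 -130.8  132.6] sock [-19.3   0.9  25.8] Rsock err deg [-1.214e+01  1.000e-02  6.000e-02] F [-4.1 -0.6  8.9] Fsock [0.9 0.4 9.8] T [0.15 0.59 0.12] w -0.3
q [ 0.14  0.43  0.12  2.07 -0.49  0.41 -0.67]
```

View pics/side14.png

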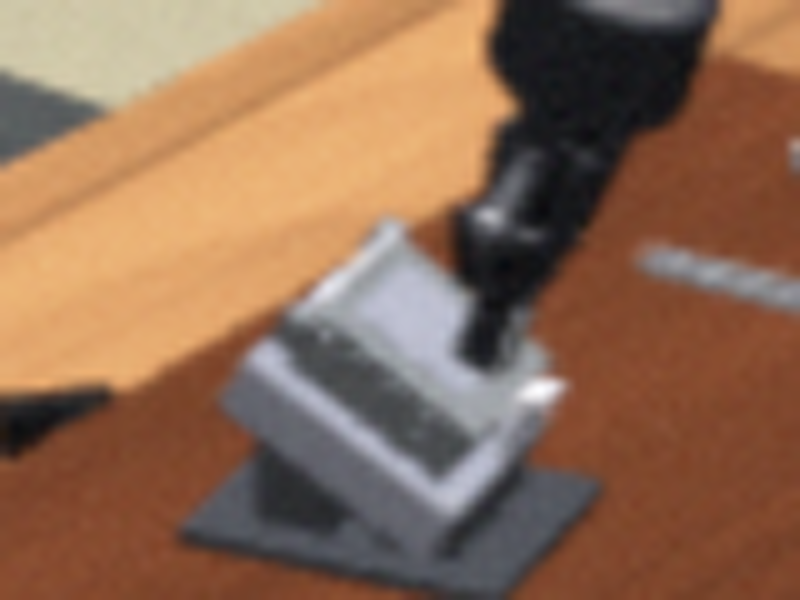

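```bash
python3 -m inch '[[0,0.8,0,0,0,0,1],[0,0.8,0,0,0,0,1]]'; python3 -m inch '[[0,0.8,0,0,0,0,1],[0,0.8,0,0,0,0,1]]'; python3 -m inch '[[0,1,0,0,0,0,1],[0,1,0,0,0,0,1]]'
```

```text
t: 20.78
eef_pos: [556.1, -130.8, 132.1]
orientation: [-1.055, 0.837, -1.147]
ft_force: [-5.6, 0.5, 11.7]
width: -0.1
t: 21.02
eef_pos: [556.3, -130.8, 131.8]
orientation: [-1.054, 0.837, -1.147]
ft_force: [-8.4, 1.0, 17.5]
width: -0.1
t: 21.28
eef_pos: [556.4, -130.8, 131.4]
orientation: [-1.054, 0.837, -1.147]
ft_force: [-14.0, 2.1, 26.5]
width: 0.1
```

```bash
python3 -m inch '[[0,-3,0,0,0,0,1],[0,-7,0,0,0,0,1],[0,-20,0,0,0,0,1],[0,-45,0,0,0,0,1],[0,-80,0,0,0,0,1],[0,-130,0,0,0,0,1],[0,-150,0,0,0,0,1],[0,-150,0,0,0,0,1]]'; python3 - <<'E'
from h import *
st()
for n,c in(("side",(348,205)),("top",(402,212))):
    p,d=cams.capture(n);cv2.imwrite(f"pics/{n}15f.png",p[:,:,::-1]);crop(n,p,c,40,10,f"pics/{n}15.png")
    C=cloud(n,d);Q=((C-FL)@SR).reshape(-1,3);k=(abs(Q[:,1])<30)&(Q[:,0]>-32)&(Q[:,0]<28)&(Q[:,2]>10)&(Q[:,2]<60);Q=Q[k];f=np.polyfit(38-Q[:,0],Q[:,2],1);print(n,len(Q),"slope",f,np.median(Q[:,2]))
E
```

```text
t: 22.28
eef_pos: [512.4, -141.9, 274.4]
orientation: [-1.053, 0.834, -1.15]
ft_force: [-0.9, 0.1, -0.3]
width: -0.3
t 22.27 eef [ 512.4 -141.9  274.4] sock [1.280e+01 1.000e-01 1.711e+02] Rsock err deg [-11.97  -0.    -0.05] F [-0.9  0.1 -0.3] Fsock [-0.9  0.3  0.2] T [-0.07  0.29  0.01] w -0.3
q [ 0.05  0.14  0.26  2.04 -0.3   0.71 -0.84]
side 151 slope [-1.88175136e-02  2.75550212e+01] 26.760018004958926
top 489 slope [-1.00841117e-03  2.67092380e+01] 26.60153280687544
```

View pics/side15.png

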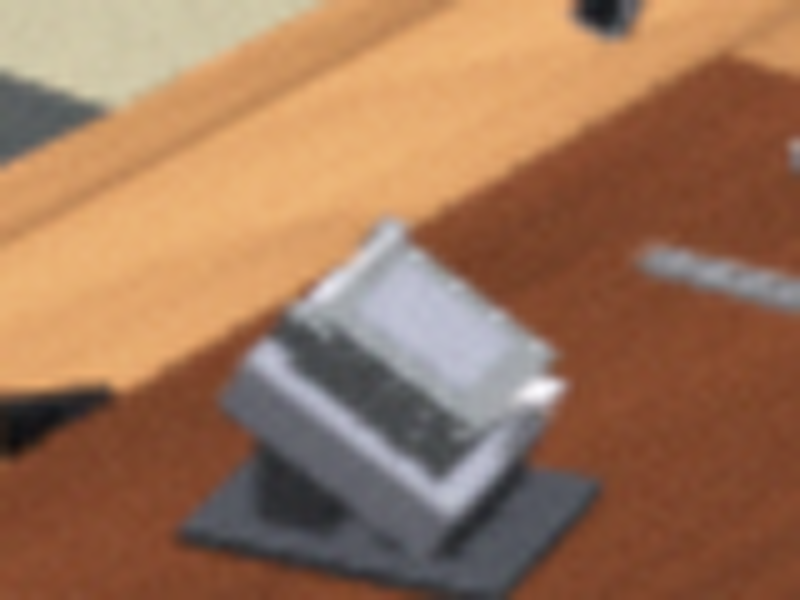

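View pics/side15f.png

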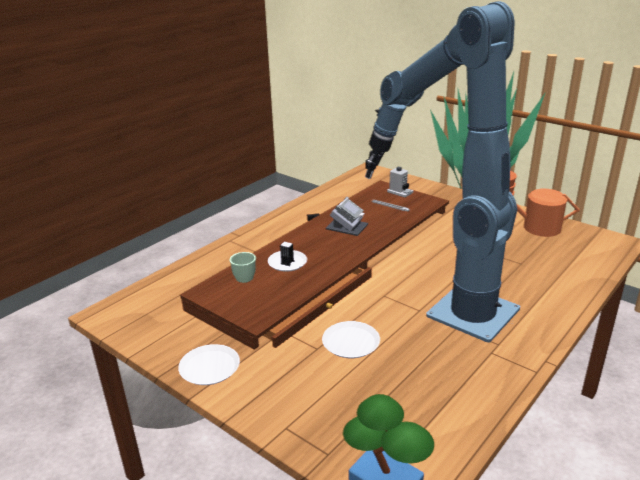

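View pics/top15.png

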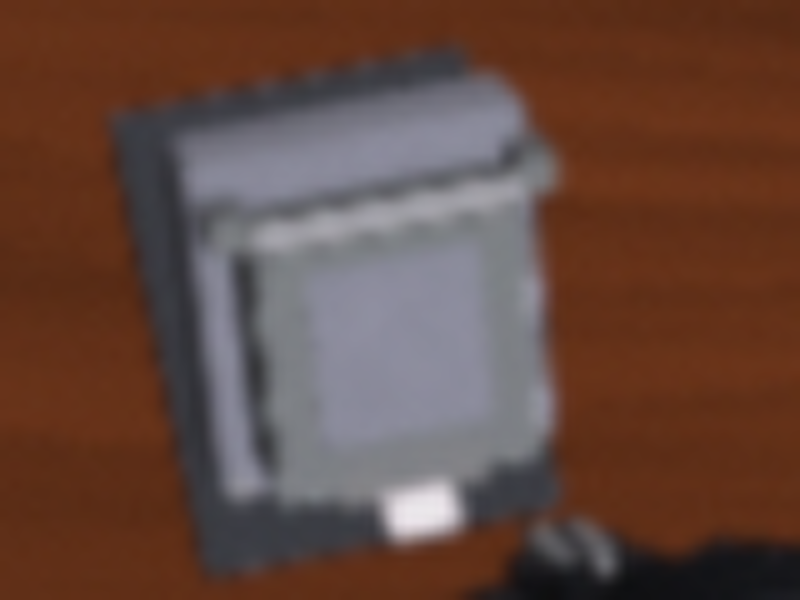

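View pics/top15f.png

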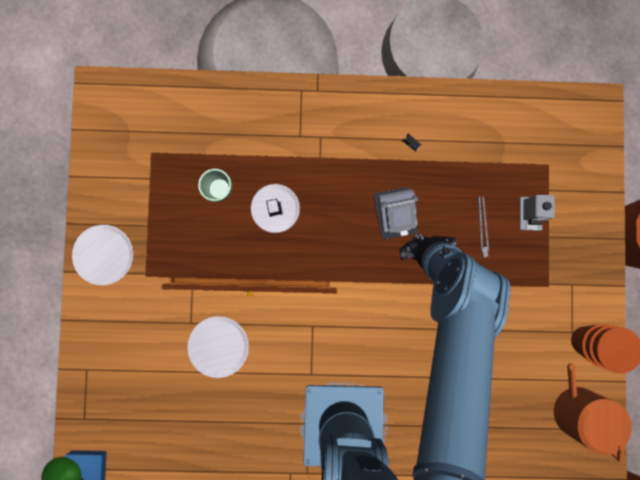

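The flap plane stays within 0.02 rad of closed after release (unlatched it would stand at about 0.1). The module stands in the saucer at (274,208), and the pot, tweezer and dispenser are where they were. Handing in.

```bash
python3 -c "
from rig import r
print(r.sign_off())"
```

```text
the job is handed in; nothing more can be done
None
```

I took the module off the socket, stood it upright near the middle of the smallest saucer, and closed the flap until the latch caught. I handed in at about 22 s.

**Rocking:** The first tip, right side up, ran into wrist joint limits. The arm reached only about 7 degrees instead of 13 and lifted the whole module about 6 mm, so that part was not the clean pivot you asked for. I could not measure whether the right side cleared its catch at that point. I then turned the module about the raised right edge until the left side was a little past level. The force was near zero, and I lifted it straight out. No force reading there was above about 7 N, but force was only read at the end of each move, so brief peaks could have been missed.

**Flap:** The force dropped away past the latch's nose. I then pressed until it was firm, at about 30 N.

**Last checks:**
- The flap lay within about 0.02 rad of closed after I let go; unlatched it would stand at about 0.1.
- The module was standing in the saucer.
- The pot, tweezer and dispenser looked unmoved.
- The robot was clear of everything.

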